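# Close the open parts tins with their lids

## Task

Close the two open parts tins that lean in their cradles: put on each the lid that matches it in shape and size, fully home so that its flange lies flush on the rim, and let go. Leave the odd small lid and everything else on the bench where it is.

Things in the scene. Friction and masses are not known exactly. Their poses are not given: they have to be found in the camera images.
- round_lid: Large round lid: flange 86 mm, plug 70.4 mm diameter. Bare metal, grip bar on top, lying right side up. Origin: centre of the plug's underside; z up. Heights: plug 0-10 mm (tapered below 5), flange 10-14, upright grip bar 14-40, 44 mm long along x, 12 mm thick along y. About 0.14 kg.
- square_lid: Square lid: flange 84 x 84 mm, plug 66 x 66 mm, sides along its x and y. Bare metal, grip bar on top, lying right side up. Origin: centre of the plug's underside; z up. Heights: plug 0-10 mm (tapered below 5), flange 10-14, upright grip bar 14-40, 44 mm long along x, 12 mm thick along y. About 0.14 kg.
- round_tin: Open round sheet-metal parts tin, 70 mm tall, fixed in a steel cradle so that it leans 30 degrees over towards its cradle's front (roughly towards the robot). Origin: centre of its underside; z is the tin's own axis, out through the mouth (rim at z = 70 mm). 80 mm outside, 74 mm inside diameter. Some hardware lies at the bottom, below 30 mm.
- square_tin: Open square sheet-metal parts tin, 70 mm tall, fixed in a steel cradle so that it leans 30 degrees over towards its cradle's front (roughly towards the robot). Origin: centre of its underside; z is the tin's own axis, out through the mouth (rim at z = 70 mm). 78 x 78 mm outside, 70 x 70 mm inside, sides along its x and y. Some hardware lies at the bottom, below 30 mm.
- round_seat (a point): Point on the round tin's axis, 10 mm below the rim plane, axes as the tin's: where the origin of the round lid comes when it is fully home (flange resting on the rim).
- square_seat (a point): Point on the square tin's axis, 10 mm below the rim plane, axes as the tin's: where the origin of the square lid comes when it is fully home (flange resting on the rim).
- small_lid: Odd lid of a smaller tin that is not here: round, flange 60 mm, plug 48 mm diameter, 40 mm tall with the same grip bar. Origin: centre of the plug's underside. Leave it alone.
- deep_socket: Steel wrench socket standing upright, 28 mm diameter, 55 mm tall, origin at its foot. Bystander.
- short_socket: Steel wrench socket standing upright, 30 mm diameter, 35 mm tall, origin at its foot. Bystander.
- wrench: Steel wrench lying flat, 180 mm long along its x, origin under its middle. Bystander.
- screwdriver: Screwdriver with black handle lying flat, 200 mm long along its x, origin under its middle. Bystander.
- oil_bottle: Grey closed bottle standing, 60 mm diameter, 150 mm tall, origin at its foot. Bystander.
- screw_jar: Clear closed jar with steel cap standing, 64 mm diameter, 80 mm tall, origin at its foot. Bystander.
- steel_block: Plain steel block 50 x 40 x 30 mm, origin under its middle. Bystander.
Things that resemble listed ones, but are neither listed nor needed, are in the scene too. What is shaped like the part that bears round_tin but brown, purple or yellow is not meant.

How it is judged:
On the way:
1. one of the two tins is closed with its matching lid, fully home (((distance between round_lid and round_seat below 0.005 m and angle between the z axis of round_lid and the z axis of round_tin, either way round below 0.07 rad) or (distance between square_lid and square_seat below 0.005 m and angle between the z axis of square_lid and the z axis of square_tin, either way round below 0.07 rad))), for 0.2 s.
At the end, for the whole second after the job is handed in: The round lid is home on the round tin and the square lid on the square tin: each lid's origin within 5 mm of its tin's seat point and its axis within 0.07 rad of the tin's axis; both lids released and at rest (distance between round_lid and round_seat below 0.005 m and angle between the z axis of round_lid and the z axis of round_tin, either way round below 0.07 rad and distance between square_lid and square_seat below 0.005 m and angle between the z axis of square_lid and the z axis of square_tin, either way round below 0.07 rad and linear speed of each of round_lid, square_lid below 0.02 m/s and contact force between each of round_lid, square_lid and the fingers below 0.1 N); the robot touches nothing.
It fails at once if the odd small lid or another bystander is moved more than 30 mm or, if standing, tipped by more than 0.5 rad (distance of any of small_lid, deep_socket, short_socket, wrench, screwdriver, oil_bottle, screw_jar, steel_block from where it was at the start of the episode above 0.03 m or angle between any of small_lid, deep_socket, short_socket, oil_bottle, screw_jar's own z axis and vertical above 0.5 rad).
It also fails if it takes over 48 s, if anything falls off the work surface, if the arm or the gripper's body presses on something with over 40 N, if the wrist force passes 120 N, or if a joint passes its speed limit or range.

## Robot

A 7-joint arm with a two-finger parallel gripper is mounted at the origin on the work surface. World frame = base frame: x ahead of the robot, y to its left, z up, the work surface at z = 0. Lengths are in m, angles in rad, forces in N, time in s.
With the tool pointing down it reaches from about 0.425 to 0.825 m from the base axis. Payload 3.6 kg.
Tool frame: the origin (TCP) lies on the centre line of the jaws, within the pads' length; the fingertips stand 22 mm ahead of it and the grasp point (between the pads) lies 3 mm ahead of it (tip_extent is the distance from the TCP to the fingertips, in m); z points along the fingers, y is the direction in which the jaws open and shut (so a half turn about z gives the same grasp; the last joint's range is limited). The gripper opens to 93 mm and grips with 3 to 60 N. Pads are 15 mm wide; open, the fingers measure 128 mm over their backs; the gripper's body (75 mm by 188 mm) begins 65 mm behind the grasp point.
Start: joints at [-1.317, 0.615, -0.013, 1.423, 0.008, 1.103, -0.04], TCP at [0.179, 0.625, 0.241] pointing down, gripper open.
Joint ranges: [-3.12, 3.12], [-0.3, 2.06], [-1.34, 1.32], [0.26, 2.42], [-1.36, 4.5], [0.01, 1.98], [-2.84, 2.84]. Speed limits (rad/s): [2.79, 2.79, 3.14, 3.14, 3.14, 3.14, 3.14].

## Interface

Orientations are given as a unit quaternion [x, y, z, w].
In Python, from rig import * gives the robot as it stands.
- The arm moves only by the tool drive_tool, never from a script. Its argument "steps" is text: rows parted by semicolons, each of 6 numbers parted by spaces: the shift along the tool's x, y, z as a fraction of full scale, then the turn, a rotation vector about the tool's x, y, z as a fraction of full scale. In form: x y z ax ay az; .... A call has 1 to 12 rows; each row shifts and turns the commanded pose from where the row before left it, along the tool's axes as they then stand; what a row does not reach is not made up. Full scale, the value 1, is 0.5 m for a shift and 5 degrees for a turn. A row lasts 1/8 s, in which the tool goes at most 62.5 mm and 10.7 degrees, less where a joint would pass 70% of its speed; a pose out of reach is approached as far as the arm can. A call with a number of a shift or a turn outside -1 to 1 is refused whole. A call with a gripper value outside its range is refused whole. "grip" is the closure, from -1 (fully open) to 1 (shut), so that 0 is half open, set as the call begins (left out, the last holds). The fingers move at their own pace and stop on an object; the grip force is fixed at half the most. Time passes only in rows, so rows that do not move let the fingers close. It gives the time, the measured TCP pose, the force and the opening at its end, in the units of the state.
- read_state(): the state, without advancing time (a new reading comes with each control period).
- grab_frame(name): name is "side" or "top" or "wrist"; returns a dict with "color" (400x640x3 uint8, red, green, blue), "range_z" (400x640 float32, m along the optical axis (not along the pixel's ray), 0 where there is no reading), "K" (3x3 intrinsics, pixels), "world_to_cam" (4x4, takes a point from world to camera coordinates). Camera axes: x right, y up, looking along -z (the intrinsics and any distortion apply to the point x, -y, -z); pixel columns grow to the right and rows downward; lengths in m; the calibration is good to about 2 mm. The wrist camera is an equidistant fisheye: a pixel r from the principal point sees the ray r / f radians off the axis. A picture is of the moment at which its call begins.
- sign_off(): hands the job in, once; it reports no verdict.
The state is a dict: "t": time; "qpos": joint angles; "joint_velocities": joint speeds; "tau": joint torques, N m; "position": TCP position; "eef_rot": TCP orientation; "ft_force": force on the tool from outside, world axes, zero at the start; "wrist_torque": the same for the moment, N m; "width": finger opening in m.
Only numpy, scipy, OpenCV 4.12 (cv2) and the standard library are available. Lean on these libraries where they do the work, as an engineer would, in place of code of your own. Each camera call takes 0.05 s, during which the arm holds its last target. There are 200 camera calls.

## Working session

There is one attempt and no reset: what is moved stays moved. The work goes in short steps, Python scripts to look and compute and a tool call to move; the robot and the scene stay as the last step left them, time stands still between calls to the robot, and variables do not carry over. Pictures are saved under pics/ and viewed, about 8 in all and at most 12, crops included, and the job is handed in when it is done.

Besides the shell and the picture viewer there is one more tool, called after ">>>" by a JSON object that holds its "method" and its "body". drive_tool: Moves the arm, as the interface text tells. Shift numbers are shares of 0.5 m and turn numbers shares of 5 degrees, none past 1 either way. Its arguments: {"type":"object","properties":{"steps":{"type":"string"},"grip":{"type":"number"}},"required":["steps"]}

```bash
mkdir -p pics; ls; cat > h.py <<'E'
from rig import *
import numpy as np, cv2
from scipy.spatial.transform import Rotation as R
def save(n):
    f=grab_frame(n); np.savez(''+n+'.npz',**f); return f
def load(n): return dict(np.load(''+n+'.npz'))
def pts(f):
    h,w=f['range_z'].shape; u,v=np.meshgrid(np.arange(w),np.arange(h)); K=f['K']; z=f['range_z']
    c=np.stack([(u-K[0,2])/K[0,0]*z,-(v-K[1,2])/K[1,1]*z,-z,np.ones_like(z)],-1)
    return (c@np.linalg.inv(f['world_to_cam']).T)[...,:3]
E
python3 - <<'E'
from h import *
print(read_state())
for n in('top','side'):
    f=save(n); print(f['K'],f['world_to_cam'])
    cv2.imwrite(f'pics/{n}0.png',cv2.resize(f['color'][...,::-1],(800,500),interpolation=cv2.INTER_CUBIC))
E
```

```text
pics
{'t': 0.0, 'qpos': array([-1.31747487,  0.61590047, -0.01259776,  1.42490859,  0.00812789,
        1.10340291, -0.04040377]), 'joint_velocities': array([-1.76841395e-03,  9.97003765e-05,  2.40470043e-04, -3.31474381e-04,
        9.26430919e-04,  8.18976151e-04, -1.62797024e-03]), 'tau': array([-2.46346344e-04, -4.58942378e+01,  2.09008874e-01, -1.65737790e+01,
       -6.10458897e-02,  2.06068408e-02,  2.42341666e-04]), 'position': array([0.17932162, 0.62399996, 0.23949014]), 'eef_rot': array([ 1.39424786e-01,  9.90231831e-01, -1.27634412e-03, -1.42875864e-04]), 'ft_force': array([-1.03743444,  0.36740346, -0.26438768]), 'wrist_torque': array([0.01179055, 0.01858068, 0.00673617]), 'width': 0.09288543104162203}
[[434.68861305   0.         309.93769203]
 [  0.         434.68861305 205.54382467]
 [  0.           0.           1.        ]] [[-0.02714077 -0.99953936 -0.01358119  0.03107307]
 [ 0.99824437 -0.02781612  0.05229197 -0.52299788]
 [-0.05264566 -0.01213811  0.99853948 -1.22580156]
 [ 0.          0.          0.          1.        ]]
[[475.91321639   0.         319.83598058]
 [  0.         475.91321639 199.39140157]
 [  0.           0.           1.        ]] [[ 0.73357522 -0.67958671  0.00541284 -0.39530271]
 [ 0.42744325  0.46756347  0.77374199 -0.29023899]
 [-0.52835562 -0.56528427  0.63347773 -1.08678326]
 [ 0.          0.          0.          1.        ]]
```

View pics/top0.png

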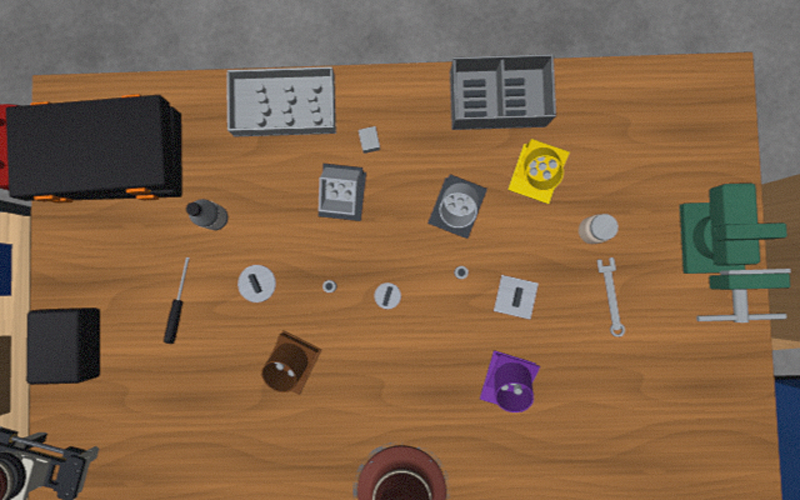

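View pics/side0.png

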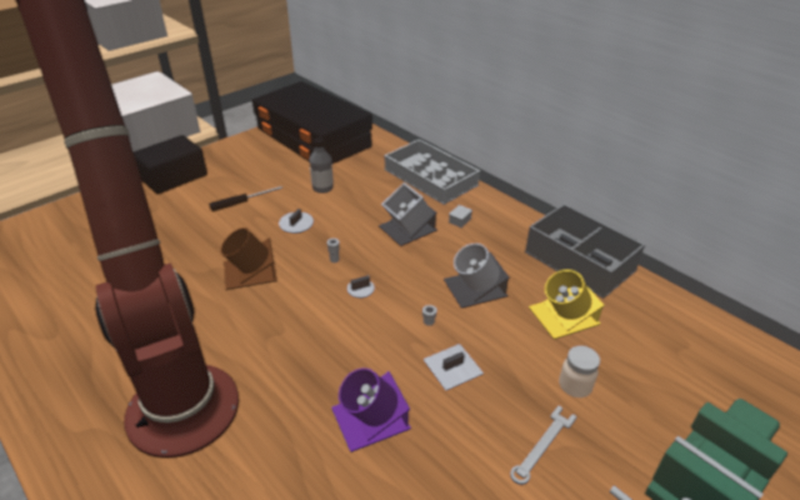

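The top view (800x500 px) shows:
- **Lids:** large round lid at (256,283), small lid to leave alone at (387,295), square lid at (516,297).
- **Tins:** grey square tin at (342,192), grey round tin at (460,207).
- **Decoys:** brown (290,362), purple (512,382) and yellow (540,170) tins.

The side view agrees. Next I measure, and check the choice in one crop.

```bash
cat > m.py <<'E'
from h import *
f=load('top'); P=pts(f)
def reg(u,v,r):  # 800px coordinates
    u,v,r=[int(a/1.25) for a in(u,v,r)]; return P[v-r:v+r,u-r:u+r].reshape(-1,3)
print('table z',np.median(reg(430,350,15)[:,2]),np.median(reg(300,250,10)[:,2]))
for n,u,v in(('round',256,283),('small',387,295),('square',516,297)):
    q=reg(u,v,36); fl=q[(q[:,2]>.007)]; bar=q[q[:,2]>.029]
    print(n,len(fl),'minrect',cv2.minAreaRect(fl[:,:2].astype('f4')*1000),'circ',cv2.minEnclosingCircle(fl[:,:2].astype('f4')*1000))
    print('  bar',len(bar),bar.mean(0),cv2.minAreaRect(bar[:,:2].astype('f4')*1000), 'flz',np.median(fl[:,2]))
for n,u,v in(('sqtin',342,192),('rdtin',460,207)):
    q=reg(u,v,40); print(n,'base',cv2.minAreaRect(q[q[:,2]>.004][:,:2].astype('f4')*1000),'zmax',q[:,2].max(),q[q[:,2].argmax()])
c=f['color'][130:265,170:445,::-1]; cv2.imwrite('pics/crop1.png',cv2.resize(c,(800,393),interpolation=cv2.INTER_CUBIC))
E
python3 m.py
```

```text
table z -0.0003745509269641456 -0.0004354356507279
round 719 minrect ((469.2551574707031, 181.1986541748047), (359.5186767578125, 82.85456085205078), 88.7626724243164) circ ((466.56109619140625, 181.25685119628906), 179.81063842773438)
  bar 97 [0.4698998  0.25957308 0.2635575 ] ((455.78411865234375, 168.1251678466797), (330.458740234375, 41.279136657714844), 83.77647399902344) flz 0.014026475796043325
small 361 minrect ((442.5811462402344, 10.394847869873047), (134.58865356445312, 96.99256896972656), 3.531367540359497) circ ((442.5811767578125, 10.394845962524414), 82.94837951660156)
  bar 78 [0.43881882 0.01869775 0.19449923] ((439.07647705078125, 19.32883644104004), (15.579789161682129, 50.02010726928711), 64.80148315429688) flz 0.014644609122424157
square 905 minrect ((453.3634338378906, -171.5456085205078), (334.3332824707031, 91.0187759399414), 73.10834503173828) circ ((428.7724304199219, -164.07823181152344), 168.3363800048828)
  bar 96 [ 0.43232667 -0.21837835  0.26615795] ((431.3291015625, -137.92764282226562), (281.2238464355469, 41.83308792114258), 87.48737335205078) flz 0.013911951369135478
sqtin base ((614.2239379882812, 114.5556411743164), (331.892578125, 194.9135284423828), 5.503758430480957) zmax 1.2517818535767897 [0.4583899  0.00163208 1.25178185]
rdtin base ((586.9590454101562, -138.31674194335938), (198.3211669921875, 324.2396240234375), 74.02529907226562) zmax 1.2517818535767897 [0.4583899  0.00163208 1.25178185]
```

View pics/crop1.png

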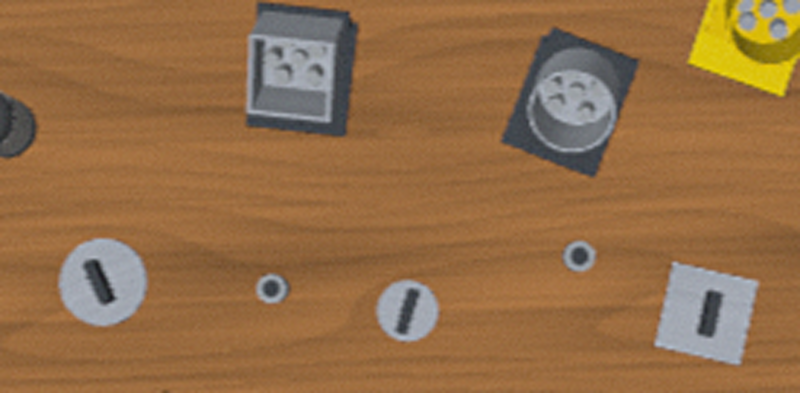

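The crop shows both grey tins in dark cradles. The large round lid is at crop (103,281), the small lid at (407,310) and the square lid at (707,313), so the choice stands. I'll refit without the depth dropouts.

```bash
cat > m2.py <<'E'
from h import *
from scipy.optimize import least_squares
f=load('top'); P=pts(f); P[f['range_z']==0]=np.nan
def reg(u,v,r):
    u,v,r=[int(a/1.25) for a in(u,v,r)]; q=P[v-r:v+r,u-r:u+r].reshape(-1,3); return q[np.isfinite(q[:,0])&(q[:,2]<.15)]
mm=lambda q:cv2.minAreaRect(q[:,:2].astype('f4')*1000)
for n,u,v in(('round',256,283),('small',387,295),('square',516,297)):
    q=reg(u,v,34); fl=q[q[:,2]>.007]; bar=q[q[:,2]>.028]
    print(n,'flange',mm(fl),'bar',len(bar),mm(bar),bar[:,2].max())
for n,u,v,rd in(('sqtin',342,192,0),('rdtin',460,207,1)):
    q=reg(u,v,44); b=q[q[:,2]>.004]; r=mm(b); print(n,'all',r)
    best=None
    # highest points' rim plane: fit plane n.x=d with lean 30deg, heading a
    top=q[q[:,2]>.03]
    def frame(a): return R.from_euler('zy',[a,-30],degrees=True).as_matrix()  # z leans to -x
    for a in np.arange(-60,60,1.):
        z=frame(a)[:,2]; h=top@z; d=np.percentile(h,99.5); inn=top[abs(h-d)<.004]
        if best is None or len(inn)>best[0]: best=(len(inn),a,d,inn)
    k,a,d,inn=best; l=(inn@frame(a)); print(k,a,d,'extent',np.ptp(l,0),'ctr',frame(a)@((l.max(0)+l.min(0))/2))
E
python3 m2.py
```

```text
round flange ((472.27093505859375, 319.3091735839844), (83.24992370605469, 82.86621856689453), 88.39923095703125) bar 80 ((472.23992919921875, 318.7685241699219), (43.5404167175293, 12.492280960083008), 22.24434471130371) 0.04562184946369663
small flange ((442.5811462402344, 10.394847869873047), (134.58865356445312, 96.99256896972656), 3.531367540359497) bar 68 ((436.01715087890625, 21.245105743408203), (11.75624942779541, 43.28746795654297), 71.69432067871094) 0.04474216232691419
square flange ((424.72613525390625, -274.4128723144531), (121.65716552734375, 90.12443542480469), 69.44316864013672) bar 80 ((426.01318359375, -269.84686279296875), (12.417463302612305, 43.869789123535156), 73.1284408569336) 0.04388924035936692
sqtin all ((680.755615234375, 122.99171447753906), (199.31768798828125, 200.7755584716797), 87.04206848144531)
58 -60.0 -0.2399977174803625 extent [0.08479292 0.10299275 0.00623065] ctr [0.65655107 0.11146304 0.10094029]
rdtin all ((638.3377685546875, -152.60897827148438), (199.3389434814453, 200.43539428710938), 88.28327941894531)
29 -60.0 -0.21807361670279085 extent [0.05292859 0.06239904 0.006468  ] ctr [ 0.61111152 -0.15049958  0.10054124]
```

```bash
python3 - <<'E'
from h import *
f=grab_frame('wrist'); s=read_state()
print(f['K'][0],f['K'][1])
T=np.eye(4);T[:3,:3]=R.from_quat(s['eef_rot']).as_matrix();T[:3,3]=s['position']
X=np.linalg.inv(T)@np.linalg.inv(f['world_to_cam']); print(np.round(X,4)); print({k:(v.shape) for k,v in f.items()})
E
```

```text
[309.70691629   0.         321.5541657 ] [  0.         309.70691629 194.78410386]
[[ 1.200e-03  9.658e-01  2.594e-01  7.090e-02]
 [ 1.000e+00 -1.400e-03  3.000e-04  1.000e-04]
 [ 6.000e-04  2.594e-01 -9.658e-01 -1.444e-01]
 [ 0.000e+00  0.000e+00  0.000e+00  1.000e+00]]
{'color': (400, 640, 3), 'range_z': (400, 640), 'K': (3, 3), 'world_to_cam': (4, 4)}
```

>>> {"method": "drive_tool", "body": {"steps": "-0.05 -0.04 0 0 0 0;-0.094 -0.081 0 0 0 0;-0.094 -0.081 0 0 0 0;-0.094 -0.081 0 0 0 0;-0.094 -0.081 0 0 0 0;-0.094 -0.081 0 0 0 0;-0.094 -0.081 0 0 0 0;-0.094 -0.081 0 0 0 0;-0.094 -0.081 0 0 0 0;-0.094 -0.081 0 0 0 0;-0.094 -0.081 0 0 0 0;-0.04 -0.03 0 0 0 0", "grip": -1}}

```text
t: 1.65
position: [0.5544, 0.0545, 0.2404]
eef_rot: [0.143, 0.99, -0.001, 0.0]
ft_force: [-0.3, 1.0, 0.3]
width: 0.0929
```

>>> {"method": "drive_tool", "body": {"steps": "0 0 0 0 0 0;0 0 0 0 0 0"}}

```text
t: 1.9
position: [0.552, 0.0616, 0.2404]
eef_rot: [0.138, 0.99, 0.001, -0.001]
ft_force: [-0.3, 0.1, 0.2]
width: 0.0929
```

```bash
python3 - <<'E'
from h import *
f=save('wrist'); print(read_state()['position'],read_state()['t']); cv2.imwrite('pics/w1.png',cv2.resize(f['color'][...,::-1],(800,500),interpolation=cv2.INTER_CUBIC))
E
```

```text
[0.55191457 0.06197196 0.24051713] 1.95
```

View pics/w1.png

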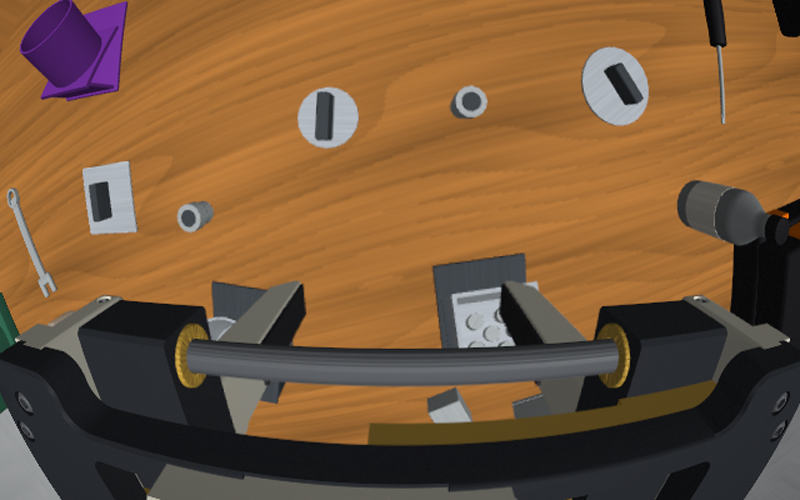

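This wrist view puts the robot side at the top. It shows the round lid at (615,86), the small lid at (328,117) and the square lid at (110,197). The fingers hide the tins at (240,325) and (485,300), so I'll move farther out to see the tins clearly.

>>> {"method": "drive_tool", "body": {"steps": "-0.1 -0.02 0 0 0 0;-0.1 -0.02 0 0 0 0;-0.1 -0.02 0 0 0 0;0 0 0 0 0 0;0 0 0 0 0 0"}}

```text
t: 2.58
position: [0.6878, -0.0081, 0.2403]
eef_rot: [0.138, 0.99, 0.001, -0.001]
ft_force: [-0.7, -0.3, 0.1]
width: 0.0928
```

```bash
cat >> h.py <<'E'
def fray(f,uv):  # fisheye pixel->unit ray in world, and camera origin
    K=f['K']; d=(np.asarray(uv,float)-[K[0,2],K[1,2]])/K[0,0]; th=np.linalg.norm(d,axis=-1); s=np.where(th>1e-9,np.sin(th)/np.maximum(th,1e-9),1)
    r=np.stack([d[...,0]*s,-d[...,1]*s,-np.cos(th)],-1); C=np.linalg.inv(f['world_to_cam']); return r@C[:3,:3].T,C[:3,3]
def fproj(f,X):
    c=X@f['world_to_cam'][:3,:3].T+f['world_to_cam'][:3,3]; x,y,z=c[...,0],-c[...,1],-c[...,2]
    rho=np.hypot(x,y); th=np.arctan2(rho,z); K=f['K']
    return np.stack([K[0,2]+K[0,0]*th*x/rho,K[1,2]+K[0,0]*th*y/rho],-1)
def fpts(f):
    h,w=f['range_z'].shape; uv=np.stack(np.meshgrid(np.arange(w),np.arange(h)),-1); r,o=fray(f,uv)
    ax=-np.linalg.inv(f['world_to_cam'])[:3,2]; P=o+r*(f['range_z']/(r@ax))[...,None]; P[f['range_z']==0]=np.nan; return P
E
python3 - <<'E'
from h import *
import shutil; shutil.copy('wrist.npz','wrist1.npz')
f=save('wrist'); print(read_state()['position'],read_state()['t']); cv2.imwrite('pics/w2.png',cv2.resize(f['color'][...,::-1],(800,500),interpolation=cv2.INTER_CUBIC))
g=dict(np.load('wrist1.npz')); P=fpts(g)
mm=lambda q:cv2.minAreaRect(q[:,:2].astype('f4')*1000)
for n,u,v in(('round',615,86),('square',110,197)):
    u,v=int(u/1.25),int(v/1.25); q=P[v-40:v+40,max(u-40,0):u+40].reshape(-1,3); q=q[np.isfinite(q[:,0])]
    for a in('round',): print(n,'tablez',np.percentile(q[:,2],20),'fl',mm(q[(q[:,2]>.009)&(q[:,2]<.06)]),'bar',mm(q[(q[:,2]>.034)&(q[:,2]<.06)]))
E
```

```text
[ 0.68770986 -0.00789233  0.24076014] 2.625
round tablez 9.968990319612083e-05 fl ((475.3935852050781, 317.184814453125), (85.35408782958984, 85.64998626708984), 87.59202575683594) bar ((475.6295166015625, 316.9769592285156), (44.79600524902344, 13.567116737365723), 24.941003799438477)
square tablez 0.00027467378078135376 fl ((429.3697509765625, -271.0335998535156), (86.6199951171875, 84.80137634277344), 75.8154525756836) bar ((429.1936950683594, -270.73248291015625), (12.812477111816406, 43.623435974121094), 75.3279800415039)
```

View pics/w2.png

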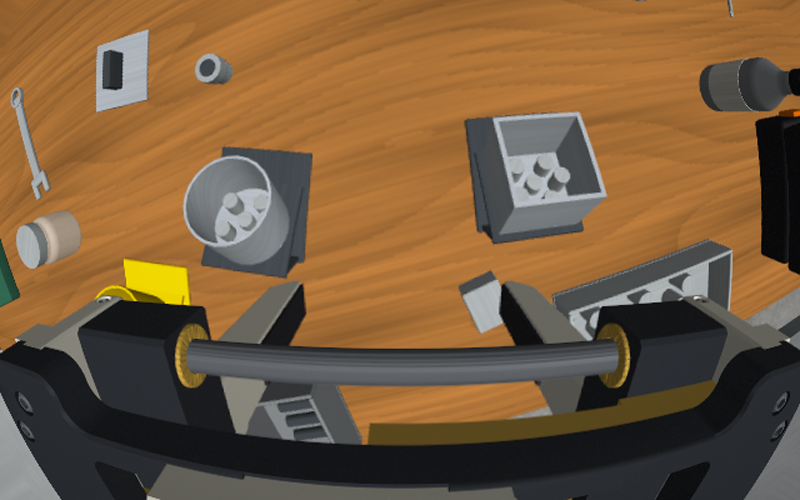

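The tins are now clear: the round rim is centred near (228,202) and the square rim at about (550,160). Next I fit the rims using wrist depth.

```bash
cat > tins.py <<'E'
from h import *
from scipy.optimize import least_squares
f=load('wrist'); P=fpts(f)
mm=lambda q:cv2.minAreaRect(q[:,:2].astype('f4')*1000)
for n,u,v in(('round',228,205),('square',550,170)):
    u,v=int(u/1.25),int(v/1.25); W=P[v-62:v+62,max(u-75,0):u+75].reshape(-1,3); W=W[np.isfinite(W[:,0])]
    rng=np.random.default_rng(0); q=W[(W[:,2]>.05)&(W[:,2]<.16)]; best=(0,)
    for i in range(6000):
        a,b,c=q[rng.integers(len(q),size=3)]; nn=np.cross(b-a,c-a); l=np.linalg.norm(nn)
        if l<4e-4: continue
        nn=nn/l*np.sign(nn[2]); 
        if abs(np.degrees(np.arccos(nn[2]))-30)>4 or nn[0]>-.2: continue
        h=(q-a)@nn
        if (h>.003).sum()>8: continue
        k=(abs(h)<.0012).sum()
        if k>best[0]: best=(k,nn,q[abs(h)<.0012])
    k,nn,inn=best
    for _ in range(3):
        m=inn.mean(0); nn=np.linalg.svd(inn-m)[2][2]; nn*=np.sign(nn[2]); inn=q[abs((q-m)@nn)<.0015]
    x=np.cross([0,1,0],nn); head=np.degrees(np.arctan2(-nn[1],-nn[0]))
    Y=np.cross(nn,[-nn[0],-nn[1],0]); Y/=np.linalg.norm(Y); X=np.cross(Y,nn); B=np.stack([X,Y],1)
    e=(inn-m)@B; r=mm(e)
    print(n,k,'lean',np.degrees(np.arccos(nn[2])),'heading',head,'n',nn.round(4),'X',X.round(3),'rect in rim axes',r)
    c=m+B@(np.array(r[0])/1000); print('  rim centre(rect)',c.round(4))
    if n=='round':
        s=least_squares(lambda p:np.hypot(*(e-p[:2]).T)-p[2],[0,0,.0385],loss='soft_l1',f_scale=.001).x; c=m+B@s[:2]; print('  circle',s[2],'rim centre',c.round(4))
    print('  foot z check',(c-.07*nn).round(4))
    b=W[(W[:,2]>.003)&(W[:,2]<.012)]; print('  cradle base',mm(b))
E
python3 tins.py
```

```text
round 561 lean 30.15214771523477 heading -22.91735427024721 n [-0.4627  0.1956  0.8647] X [ 0.796 -0.337  0.502] rect in rim axes ((-1.130544662475586, -0.778533935546875), (79.85890197753906, 79.08680725097656), 30.24197006225586)
  rim centre(rect) [ 0.6191 -0.1372  0.095 ]
  circle 0.0382253686889431 rim centre [ 0.6193 -0.1372  0.0951]
  foot z check [ 0.6517 -0.1509  0.0346]
  cradle base ((626.67919921875, -210.34765625), (234.66204833984375, 185.22132873535156), 69.50580596923828)
square 1029 lean 30.08641243942365 heading -8.148971234968604 n [-0.4962  0.0711  0.8653] X [ 0.857 -0.123  0.501] rect in rim axes ((-3.6151275634765625, 2.0291519165039062), (79.99361419677734, 79.46404266357422), 0.18649567663669586)
  rim centre(rect) [0.6569 0.1212 0.0949]
  foot z check [0.6916 0.1162 0.0344]
  cradle base ((674.3882446289062, 162.89706420898438), (216.50625610351562, 138.47544860839844), 79.49359893798828)
```

```bash
cat >> h.py <<'E'
def plan(p,Rt,n,s=None):
    s=s or read_state(); R0=R.from_quat(s['eef_rot']); w=(R0.inv()*Rt).as_rotvec()/n
    M=sum(R.from_rotvec(w*k).as_matrix() for k in range(n)); d=np.linalg.solve(M,R0.inv().apply(np.array(p)-s['position']))
    print(n,'rows:',np.round(d/.5,4),np.round(np.degrees(w)/5,3),'| mm/row',round(np.linalg.norm(d)*1e3,1)); 
def tool(zdir,ydir):  # tool z, approximate tool y
    z=np.array(zdir,float);z/=np.linalg.norm(z);y=np.array(ydir,float);y-=z*(y@z);y/=np.linalg.norm(y)
    return R.from_matrix(np.stack([np.cross(y,z),y,z],1))
def ang(a): a=np.radians(a); return [np.cos(a),np.sin(a),0]
E
python3 -c "
from h import *
plan([.4755,.317,.11],tool([0,0,-1],ang(115)),9)"
```

```text
9 rows: [0.0451 0.0756 0.0292] [ 0.002 -0.001 -0.908] | mm/row 46.4
```

>>> {"method": "drive_tool", "body": {"steps": "0.0451 0.0756 0.0292 0 0 -0.908;0.0451 0.0756 0.0292 0 0 -0.908;0.0451 0.0756 0.0292 0 0 -0.908;0.0451 0.0756 0.0292 0 0 -0.908;0.0451 0.0756 0.0292 0 0 -0.908;0.0451 0.0756 0.0292 0 0 -0.908;0.0451 0.0756 0.0292 0 0 -0.908;0.0451 0.0756 0.0292 0 0 -0.908;0.0451 0.0756 0.0292 0 0 -0.908;0 0 0 0 0 0;0 0 0 0 0 0"}}

```text
t: 4.0
position: [0.4778, 0.3149, 0.1103]
eef_rot: [-0.215, 0.977, -0.0, 0.001]
ft_force: [0.1, -0.2, 0.1]
width: 0.0928
```

```bash
python3 -c "
from h import *
f=save('wrist'); P=fpts(f); s=read_state(); print(s['position'],s['t'])
c=fproj(f,np.array([.4755,.317,.04])); print(c)
u,v=int(c[0]),int(c[1]); q=P[max(v-130,0):v+130,max(u-130,0):u+130].reshape(-1,3); q=q[np.isfinite(q[:,0])&(np.hypot(q[:,0]-.4755,q[:,1]-.317)<.055)]
mm=lambda q:cv2.minAreaRect(q[:,:2].astype('f4')*1000)
print('fl',mm(q[(q[:,2]>.008)&(q[:,2]<.02)]),'bar',mm(q[(q[:,2]>.034)&(q[:,2]<.046)]))
plan([.4755,.317,.040],tool([0,0,-1],ang(115)),2)"
```

```text
[0.4787632  0.31421666 0.11026534] 4.05
[326.05509162 210.71393067]
fl ((475.4615173339844, 318.0643005371094), (85.13311004638672, 84.67974853515625), 24.397123336791992) bar ((475.22265625, 317.8423156738281), (43.49626541137695, 12.310750961303711), 22.364253997802734)
2 rows: [0.0019 0.0039 0.0703] [-0.005  0.011 -0.024] | mm/row 35.2
```

>>> {"method": "drive_tool", "body": {"steps": "0.002 0.005 0.0703 0 0 0.15;0.002 0.005 0.0703 0 0 0.15;0 0 0 0 0 0"}}

```text
t: 4.42
position: [0.4735, 0.3165, 0.0373]
eef_rot: [-0.201, 0.98, -0.001, -0.002]
ft_force: [-0.1, -0.2, 0.6]
width: 0.0929
```

>>> {"method": "drive_tool", "body": {"steps": "0 0 0 0 0 0;0 0 0 0 0 0;0 0 0 0 0 0;0 0 0 0 0 0;0 0 0 0 0 0", "grip": 1}}

```text
t: 5.05
position: [0.474, 0.3187, 0.0392]
eef_rot: [-0.202, 0.979, 0.0, 0.0]
ft_force: [-0.7, 0.7, 0.3]
width: 0.0477
```

>>> {"method": "drive_tool", "body": {"steps": "0 0 0 0 0 0;0 0 0 0 0 0;0 0 0 0 0 0;0 0 0 0 0 0"}}

```text
t: 5.55
position: [0.474, 0.3185, 0.0389]
eef_rot: [-0.202, 0.979, -0.0, -0.0]
ft_force: [1.1, 0.2, -0.4]
width: 0.0122
```

>>> {"method": "drive_tool", "body": {"steps": "0 0 -0.06 0 0 0;0 0 -0.1 0 0 0;0 0 -0.1 0 0 0;0 0 0 0 0 0"}}

```text
t: 6.05
position: [0.4761, 0.3202, 0.1729]
eef_rot: [-0.202, 0.979, 0.002, 0.004]
ft_force: [-1.0, 0.2, -1.1]
width: 0.0115
```

```bash
cat > held.py <<'E'
from h import *
# lid in tool frame from wrist depth: bar top & flange
f=save('wrist'); s=read_state(); print(s['t'],s['position'],s['width'],s['ft_force'])
P=fpts(f); T=R.from_quat(s['eef_rot']); L=T.inv().apply((P.reshape(-1,3)-s['position'])); L=L[np.isfinite(L[:,0])]
q=L[(abs(L[:,0])<.06)&(abs(L[:,1])<.06)&(L[:,2]>.0)&(L[:,2]<.05)]
h,e=np.histogram(q[:,2],np.arange(0,.05,.002)); print(dict(zip((e[:-1]*1000).round(),h)))
fl=q[(q[:,2]>.019)&(q[:,2]<.034)]
w=fl[(np.abs(fl[:,1])>.014)|(np.abs(fl[:,0])>.026)]
A=np.c_[w[:,:2],np.ones(len(w))]; k=np.linalg.lstsq(A,w[:,2],rcond=None)[0]; print('flange plane dz/dx,dz/dy,z0',k.round(4))
print('flange rect mm (tool x,y)',cv2.minAreaRect(fl[:,:2].astype('f4')*1000),'range',fl.min(0),fl.max(0))
np.save('fl.npy',fl)
E
python3 held.py
```

```text
6.1 [0.47450072 0.31898065 0.17034081] 0.011896777679189405 [ 0.3622141  -0.48738762 -1.35249241]
{np.float64(0.0): np.int64(106), np.float64(2.0): np.int64(125), np.float64(4.0): np.int64(113), np.float64(6.0): np.int64(85), np.float64(8.0): np.int64(81), np.float64(10.0): np.int64(90), np.float64(12.0): np.int64(87), np.float64(14.0): np.int64(62), np.float64(16.0): np.int64(45), np.float64(18.0): np.int64(23), np.float64(20.0): np.int64(4034), np.float64(22.0): np.int64(3345), np.float64(24.0): np.int64(22), np.float64(26.0): np.int64(0), np.float64(28.0): np.int64(0), np.float64(30.0): np.int64(0), np.float64(32.0): np.int64(0), np.float64(34.0): np.int64(0), np.float64(36.0): np.int64(0), np.float64(38.0): np.int64(0), np.float64(40.0): np.int64(0), np.float64(42.0): np.int64(0), np.float64(44.0): np.int64(0), np.float64(46.0): np.int64(0)}
flange plane dz/dx,dz/dy,z0 [ 0.0082 -0.0004  0.0218]
flange rect mm (tool x,y) ((4.68732213973999, 2.7676429748535156), (69.90153503417969, 82.17166900634766), 29.91105079650879) range [-0.03037497 -0.04243406  0.0191712 ] [0.03961008 0.04273945 0.02581941]
```

```bash
cat > place.py <<'E'
from h import *
# tins: n, rim centre
TIN=dict(round=(np.array([-.4627,.1956,.8647]),np.array([.6192,-.1372,.0950])),square=(np.array([-.4962,.0711,.8653]),np.array([.6569,.1212,.0949])))
def goal(name,off,up,ydir,zfl=.0235):
    """TCP pose so flange underside is `up` m above the rim; off=(x,y) lid centre in tool frame; zfl: tool z of flange TOP"""
    n,c=TIN[name]; n=n/np.linalg.norm(n); T=tool(-n,ydir)
    return c+n*(up+.004)-T.apply([off[0],off[1],zfl]),T
E
python3 - <<'E'
from place import *
from scipy.optimize import least_squares
fl=np.load('fl.npy')[:,:2]; hull=cv2.convexHull(fl.astype('f4'))[:,0]; h=hull[hull[:,0]>.008]
r=least_squares(lambda p:np.hypot(*(h-p).T)-.043,[0,0],loss='soft_l1',f_scale=.0005); print(len(h),r.x,np.abs(r.fun).max())
n,_=TIN['round']; X=np.cross([0,0,1],n)  # horizontal lateral axis
print('lateral',X)
for up in(.06,):
    for yd in(-X,X):
        p,T=goal('round',r.x,up,yd); print(p,np.degrees((R.from_quat(read_state()['eef_rot']).inv()*T).magnitude())); plan(p,T,10)
print(read_state()['qpos'])
E
```

```text
25 [-0.00324629  0.00011897] 0.00030620250916436886
lateral [-0.1956 -0.4627  0.    ]
[ 0.57608311 -0.1191021   0.16902839] 54.66492692370114
10 rows: [-0.0158 -0.0907  0.0074] [ 0.245 -0.567  0.902] | mm/row 46.2
[ 0.58134668 -0.12106888  0.17228982] 135.4650390106377
10 rows: [ 0.1044 -0.0393  0.0292] [ 0.697  0.302 -2.601] | mm/row 57.7
[-0.56951258  0.5708926  -0.09433159  1.74369909  0.0693921   0.82699118
  1.28213731]
```

>>> {"method": "drive_tool", "body": {"steps": "-0.0158 -0.0907 0.0074 0.245 -0.567 0.902;-0.0158 -0.0907 0.0074 0.245 -0.567 0.902;-0.0158 -0.0907 0.0074 0.245 -0.567 0.902;-0.0158 -0.0907 0.0074 0.245 -0.567 0.902;-0.0158 -0.0907 0.0074 0.245 -0.567 0.902;-0.0158 -0.0907 0.0074 0.245 -0.567 0.902;-0.0158 -0.0907 0.0074 0.245 -0.567 0.902;-0.0158 -0.0907 0.0074 0.245 -0.567 0.902;-0.0158 -0.0907 0.0074 0.245 -0.567 0.902;-0.0158 -0.0907 0.0074 0.245 -0.567 0.902;0 0 0 0 0 0;0 0 0 0 0 0"}}

```text
t: 7.6
position: [0.575, -0.1185, 0.1667]
eef_rot: [0.191, 0.947, -0.053, 0.252]
ft_force: [0.5, -0.2, -1.8]
width: 0.0118
```

```bash
python3 - <<'E'
from place import *
f=save('wrist'); s=read_state(); print(s['t'],s['position'],s['ft_force'],s['wrist_torque'],s['qpos'])
n,_=TIN['round']; yd=-np.cross([0,0,1],n)
p,T=goal('round',(-.0032,.0001),.014,yd); print(p); plan(p,T,4)
cv2.imwrite('pics/w3.png',f['color'][...,::-1])
E
```

```text
7.65 [ 0.57554507 -0.11788133  0.1670587 ] [-0.33115699  0.26403162 -2.01255736] [0.28424931 0.61812023 0.03287101] [-0.12800083  0.49344998  0.30418936  2.13505772  0.13591041  0.02953675
  1.14465793]
[ 0.59741096 -0.12809756  0.12927657]
4 rows: [-0.001  -0.0004  0.0224] [-0.002 -0.011  0.011] | mm/row 11.2
```

View pics/w3.png

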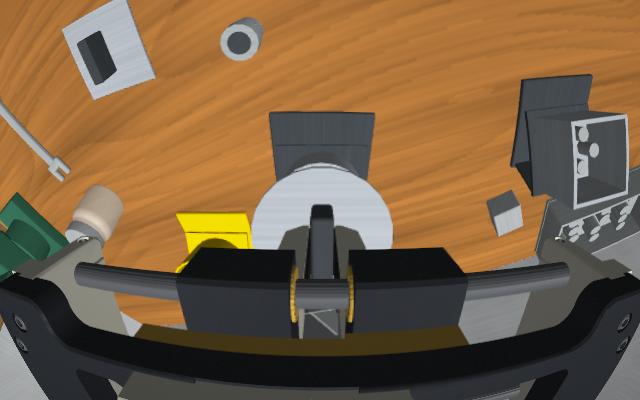

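The lid is held squarely, centred at (322,222), above the round tin at (322,165). Joint 6 is close to its lower limit at 0.03, so I'll advance in small steps and watch it.

>>> {"method": "drive_tool", "body": {"steps": "-0.001 0 0.0224 0 0 0.01;-0.001 0 0.0224 0 -0.01 0.01;0 0 0 0 0 0"}}

```text
t: 8.02
position: [0.5894, -0.1239, 0.1517]
eef_rot: [0.192, 0.947, -0.053, 0.251]
ft_force: [0.1, 0.3, -1.7]
width: 0.012
```

```bash
cat > chk.py <<'E'
from place import *
import sys
nm=sys.argv[1]; off=(float(sys.argv[2]),float(sys.argv[3])); up=float(sys.argv[4]); N=int(sys.argv[5])
s=read_state(); print(s['t'],s['position'].round(4),'F',s['ft_force'].round(1),'q',s['qpos'].round(3),'w',s['width'])
n,_=TIN[nm]; n=n/np.linalg.norm(n); yd=-np.cross([0,0,1],n); p,T=goal(nm,off,up,yd)
p0,_=goal(nm,off,0,yd); e=T.inv().apply(s['position']-p0); print('err from home, tool axes mm',(e*1e3).round(1),'tilt err deg',np.degrees((T.inv()*R.from_quat(s['eef_rot'])).as_rotvec()).round(2)); plan(p,T,N)
E
python3 chk.py round -.0032 .0001 .014 2
```

```text
8.025 [ 0.5894 -0.1239  0.1517] F [ 0.1  0.3 -1.7] q [-0.101  0.537  0.285  2.108  0.162  0.014  1.118] w 0.012027245874549002
err from home, tool axes mm [ -3.5   0.8 -37.9] tilt err deg [ 0.18  0.39 -0.04]
2 rows: [ 0.0034 -0.0007  0.0239] [-0.018 -0.039  0.004] | mm/row 12.1
```

Joint 6 is nearly at its limit because of the elbow swivel. I'll fit a small kinematic model to the recorded states, to find a tool yaw or path that avoids it.

```bash
cat > kin.py <<'E'
from place import *
from scipy.optimize import least_squares
import itertools
s=read_state()
D=[([-1.31747487,.61590047,-.01259776,1.42490859,.00812789,1.10340291,-.04040377],[.17932162,.62399996,.23949014],[.139424786,.990231831,-.00127634,-.000142876]),
([-.56951258,.5708926,-.09433159,1.74369909,.0693921,.82699118,1.28213731],[.4745,.31898,.17034],[-.202,.979,0.,.0]),
([-.12800083,.49344998,.30418936,2.13505772,.13591041,.02953675,1.14465793],[.575545,-.117881,.167059],[.191,.947,-.053,.252]),
(s['qpos'],s['position'],s['eef_rot'])]
def fk(q,p,S):
    h,l1,l2,l3,y0=p; e=lambda a,x:R.from_euler(a,x)
    A=e('z',S[0]*q[0]); r=A*e('y',q[1]); x=np.array([0,0,h])+r.apply([0,0,l1])
    r=r*e('z',S[1]*q[2])*e('y',q[3]); x=x+r.apply([0,0,l2])
    r=r*e('z',S[2]*q[4])*e('y',q[5]); x=x+r.apply([0,0,l3]); return x,r*e('z',S[3]*q[6]+y0)
def res(p,S):
    o=[]
    for q,x,w in D:
        a,r=fk(q,p,S); o+=list((a-x)*5)+list((R.from_quat(w).inv()*r).as_rotvec())
    return np.array(o)
if __name__=='__main__':
    B=[]
    for S in itertools.product([1,-1],repeat=4):
        for y0 in(0,1.57,3.14,-1.57):
            r=least_squares(res,[.37,.46,.43,.32,y0],args=(S,)); B.append((r.cost,S,r.x))
    B.sort(key=lambda b:b[0])
    for b in B[:3]: print(b)
    print(res(B[0][2],B[0][1]).reshape(4,6).round(4)); np.savez('kin.npz',S=B[0][1],p=B[0][2])
E
python3 kin.py
```

```text
(np.float64(0.0170347240199733), (-1, -1, -1, -1), array([0.34345276, 0.50398886, 0.39933202, 0.32741001, 1.57110119]))
(np.float64(0.017034724019973312), (-1, -1, -1, -1), array([0.34345276, 0.50398886, 0.39933202, 0.32741001, 1.57110119]))
(np.float64(0.017034724019973312), (-1, -1, -1, -1), array([0.34345276, 0.50398886, 0.39933202, 0.32741001, 1.57110119]))
[[-1.108e-01  1.470e-02  3.550e-02  0.000e+00  0.000e+00  3.000e-04]
 [-9.000e-02  8.680e-02  1.700e-03 -7.000e-04 -3.200e-03  1.000e-04]
 [ 2.690e-02  3.760e-02 -2.030e-02 -2.300e-03 -1.400e-03 -7.000e-04]
 [ 1.690e-02  3.930e-02 -1.690e-02 -0.000e+00  0.000e+00  3.000e-04]]
```

```bash
cat > kin2.py <<'E'
from kin import *
S=(-1,-1,-1,-1)
def fk(q,p):
    e=lambda a,x:R.from_euler(a,x)
    r=e('z',-q[0])*e('y',q[1]); x=np.array([0,0,p[0]])+r.apply(p[1:4])
    r=r*e('z',-q[2])*e('y',q[3]); x=x+r.apply(p[4:7])
    r=r*e('z',-q[4])*e('y',q[5]); x=x+r.apply([0,0,p[7]]); return x,r*e('z',-q[6]+np.pi/2)
N0=np.array([.36,0,0,.46,0,0,.42,.32])
P=least_squares(lambda p:np.r_[np.concatenate([(fk(q,p)[0]-x)*1e3 for q,x,w in D]),(p-N0)*[3,10,10,3,10,10,3,3]],N0).x
lo=np.array([-3.12,-.3,-1.34,.26,-1.36,.01,-2.84]);hi=np.array([3.12,2.06,1.32,2.42,4.5,1.98,2.84])
def err(q,x,T): a,r=fk(q,P); return np.r_[a-x,(r*T.inv()).as_rotvec()]
def jac(q):
    J=np.zeros((6,7)); a,r=fk(q,P)
    for i in range(7):
        d=q.copy(); d[i]+=1e-5; b,t=fk(d,P); J[:,i]=np.r_[b-a,(t*r.inv()).as_rotvec()]/1e-5
    return J
def track(q,x,T,n=60):
    """pseudo-inverse straight-line track"""
    a,r=fk(q,P); w=(T*r.inv()).as_rotvec(); q=np.array(q,float); tr=[]
    for k in range(1,n+1):
        xt=a+(x-a)*k/n; Tt=R.from_rotvec(w*k/n)*r
        for _ in range(2):
            J=jac(q); q=q-J.T@np.linalg.solve(J@J.T+1e-6*np.eye(6),err(q,xt,Tt))
        tr.append(q.copy())
    return q,np.array(tr)
if __name__=='__main__':
    print(P.round(4)); 
    for q,x,w in D: print(((fk(q,P)[0]-x)*1e3).round(1))
    q,tr=track(D[1][0],np.array(D[2][1]),R.from_quat(D[2][2])); print('sim C',q.round(3),'real',D[2][0])
    # feasible configurations at home pose round: vary J3 seed
    n,_=TIN['round']; n=n/np.linalg.norm(n); yd=-np.cross([0,0,1],n); p,T=goal('round',(-.0032,.0001),0,yd)
    for j3 in np.arange(-1,1.1,.25):
        r=least_squares(lambda q:np.r_[err(q,p,T)*100,(q[2]-j3)*.3],np.clip(np.r_[D[3][0][:2],j3,D[3][0][3:5],.2,D[3][0][6]],lo+.001,hi-.001),bounds=(lo,hi)); print(j3,r.x.round(3),np.abs(err(r.x,p,T)).max().round(4))
E
python3 kin2.py
```

```text
[ 2.571e-01  8.000e-04 -1.220e-02  5.490e-01  1.000e-04 -9.600e-03
  3.723e-01  2.966e-01]
[-0. -0.  0.]
[-0.  0. -0.]
[0. 0. 0.]
[-0. -0. -0.]
sim C [-0.131  0.494  0.307  2.134  0.144  0.033  1.135] real [-0.12800083, 0.49344998, 0.30418936, 2.13505772, 0.13591041, 0.02953675, 1.14465793]
-1.0 [ 0.73   0.82  -1.     2.074  1.714  0.81  -0.219] 0.0
-0.75 [ 0.598  0.716 -0.75   2.078  1.709  0.611 -0.274] 0.0
-0.5 [ 0.444  0.649 -0.5    2.083  1.726  0.442 -0.338] 0.0
-0.25 [ 0.279  0.612 -0.25   2.088  1.782  0.293 -0.434] 0.0
0.0 [ 0.109  0.601  0.     2.094  1.968  0.157 -0.656] 0.0
0.25 [-0.061  0.614  0.25   2.099  3.109  0.065 -1.83 ] 0.0
0.5 [-0.172  0.638  0.419  2.103  4.096  0.122 -2.84 ] 0.0
0.75 [-0.079  0.6    0.275  2.059 -1.36   0.01   2.638] 0.0135
1.0 [-0.172  0.638  0.419  2.103  4.096  0.122 -2.84 ] 0.0
```

The model matches the arm exactly, and a pseudo-inverse track reproduces its motion. The home pose is comfortable with J5 near 1.7, so I'll search for a waypoint that leads there.

```bash
cat > search.py <<'E'
from kin2 import *
import sys
def lean_tool(az,le,yaw):
    az,le=np.radians([az,le]); z=np.array([np.sin(le)*np.cos(az),np.sin(le)*np.sin(az),-np.cos(le)])
    return tool(z,ang(yaw))
def marg(tr): return np.minimum(tr-lo,hi-tr).min()
def search(name,off,yaws,q0,tries,zr=(.20,.30),seed=0):
    n,c=TIN[name]; n=n/np.linalg.norm(n); rng=np.random.default_rng(seed); lat=-np.cross([0,0,1],n); ly=np.degrees(np.arctan2(lat[1],lat[0])); B=[]
    for i in range(tries):
        az,le,yw=rng.uniform(-180,180),rng.uniform(0,35),rng.uniform(-180,180); yf=ly+rng.choice(yaws)
        w=np.array([rng.uniform(.5,.6),rng.uniform(c[1]-.06,c[1]+.06),rng.uniform(*zr)])
        T1=lean_tool(az,le,yw); T0=fk(q0,P)[1]; p,T=goal(name,off,.05,ang(yf))
        r1=(T0.inv()*T1).magnitude(); r2=(T1.inv()*T).magnitude()
        if max(r1,r2)>1.6: continue
        q1,t1=track(q0,w,T1,14)
        if marg(t1)<.1: continue
        q2,t2=track(q1,p,T,14)
        if marg(t2)<.1: continue
        ph,_=goal(name,off,0,ang(yf)); q3,t3=track(q2,ph,T,6); m=min(marg(t1),marg(t2),marg(t3))
        st=max(np.abs(np.diff(np.r_[[q0],t1,t2,t3],axis=0)).max(),0)
        if m>.1 and st<.4 and np.abs(err(q3,ph,T)).max()<.002: B.append((r1+r2+3*st,m,st,np.degrees([r1,r2]).round(),w.round(2),round(az),round(le),round(yw),round(yf-ly),q3.round(2)))
    B.sort(key=lambda b:b[0]); return B
if __name__=='__main__':
    for b in search('round',(-.0032,.0001),np.arange(-180,180,15),read_state()['qpos'],2500)[:5]: print(*b)
E
time timeout 500 python3 search.py
```

```text
3.247548498172808 0.10093263535541906 0.2658374655911282 [70. 71.] [ 0.58 -0.11  0.3 ] -157 7 127 120 [ 0.2   0.6  -0.12  2.08  1.8   0.21  1.69]
3.2499458946071433 0.11620419010010401 0.15782076964880032 [82. 77.] [ 0.55 -0.16  0.24] -118 27 130 135 [ 0.2   0.6  -0.12  2.08  1.79  0.22  1.98]
3.2631507690887243 0.10837947765629624 0.2559400824456679 [73. 70.] [ 0.57 -0.08  0.28] -147 12 128 120 [ 0.18  0.6  -0.1   2.08  1.82  0.2   1.68]
3.48850394922754 0.1077360048667611 0.18992987080945944 [90. 77.] [ 0.58 -0.15  0.28] -128 14 148 150 [ 0.35  0.62 -0.34  2.07  1.71  0.34  2.34]
3.520748390567697 0.12639220540678753 0.20476391996534637 [84. 82.] [ 0.54 -0.08  0.23] -147 26 133 135 [ 0.27  0.61 -0.23  2.08  1.75  0.27  2.04]
real	1m54.104s
user	1m19.062s
sys	0m0.476s
```

>>> {"method": "drive_tool", "body": {"steps": "0 0 -0.06 0 0 0;0 0 -0.1 0 0 0;0 0 -0.03 0 0 0;0 0 0 0 0 0"}}

```text
t: 8.52
position: [0.5456, -0.1051, 0.2357]
eef_rot: [0.192, 0.947, -0.052, 0.253]
ft_force: [-0.5, -0.3, -1.8]
width: 0.0119
```

```bash
cat >> h.py <<'E'
def plan2(p,Rt,n,s=None): plan(p,Rt,n,s)
E
python3 - <<'E'
from search import *
s=read_state(); print(s['t'],s['position'],s['qpos'].round(3))
w=np.array([.55,-.16,.24]); T1=lean_tool(-118,27,130); q1,t1=track(s['qpos'],w,T1,14)
n,c=TIN['round']; lat=-np.cross([0,0,1],n); ly=np.degrees(np.arctan2(lat[1],lat[0]))
for yf in(120,135,150):
    p,T=goal('round',(-.0032,.0001),.05,ang(ly+yf)); q2,t2=track(q1,p,T,14); p,T=goal('round',(-.0032,.0001),0,ang(ly+yf)); q3,t3=track(q2,p,T,6)
    print(yf,marg(t1),marg(t2),marg(t3),q1.round(2),q2.round(2),q3.round(2),err(q3,p,T).round(4))
plan(w,T1,18)
E
```

```text
8.525 [ 0.54564709 -0.10513251  0.23573168] [-0.212  0.333  0.36   2.132  0.175  0.198  1.107]
120 0.2821137864547306 0.0649222897639145 -0.17141125777516078 [0.03 0.59 0.   1.58 0.45 1.23 2.13] [-0.01  0.5   0.16  2.12  1.22  0.07  2.24] [-0.21  0.65  0.49  2.09  1.17 -0.16  2.24] [ 0. -0.  0. -0. -0.  0.]
135 0.2821137864547306 0.11250675074159638 -0.002240268888618434 [0.03 0.59 0.   1.58 0.45 1.23 2.13] [0.06 0.5  0.06 2.11 1.33 0.12 2.4 ] [ 0.32  0.62 -0.3   2.07  1.73  0.31  2.06] [ 0.  0.  0.  0. -0.  0.]
150 0.2821137864547306 0.16156217609875026 0.12454256688168276 [0.03 0.59 0.   1.58 0.45 1.23 2.13] [ 0.13  0.5  -0.04  2.11  1.39  0.17  2.61] [ 0.16  0.6  -0.07  2.08  1.81  0.19  2.19] [ 0.  0.  0.  0. -0.  0.]
18 rows: [ 0.0004 -0.0064  0.0006] [ 0.059  0.484 -0.769] | mm/row 3.2
```

```bash
cat > s2.py <<'E'
from search import *
B=search('round',(-.0032,.0001),np.arange(-180,180,15),read_state()['qpos'],4500,seed=1)
B.sort(key=lambda b:-b[1]+.1*b[2])
for b in B[:8]: print(*b)
E
timeout 570 python3 s2.py
```

```text
3.4895200321520563 0.197680190377683 0.2865177404423025 [81. 69.] [ 0.52 -0.1   0.21] 89 25 141 120 [ 0.23  0.6  -0.17  2.08  1.77  0.24  1.73]
3.0230895972246095 0.17128924864196954 0.17387066669403994 [69. 74.] [ 0.56 -0.13  0.21] 14 20 139 135 [ 0.2   0.6  -0.13  2.08  1.79  0.22  1.98]
3.1258382869915264 0.16703444302598003 0.17999039047668597 [76. 72.] [ 0.51 -0.17  0.23] 39 22 145 135 [ 0.33  0.62 -0.31  2.07  1.72  0.32  2.07]
3.4151616030136305 0.1534521988636155 0.24423552658905368 [79. 74.] [ 0.53 -0.17  0.21] 107 7 141 135 [ 0.2   0.6  -0.12  2.08  1.79  0.21  1.97]
3.4142766659385773 0.14502747046323414 0.17562390381910942 [81. 85.] [ 0.57 -0.16  0.23] -115 15 137 150 [ 0.18  0.6  -0.09  2.08  1.8   0.2   2.21]
3.2251100053671493 0.13932315791299774 0.14408333510157512 [68. 92.] [ 0.59 -0.09  0.24] 25 32 141 150 [ 0.43  0.64 -0.48  2.07  1.7   0.42  2.37]
3.4112665743240784 0.13373378608209108 0.2402119006717316 [73. 81.] [ 0.55 -0.2   0.21] 142 6 133 135 [ 0.17  0.6  -0.09  2.08  1.81  0.2   1.95]
3.5349781356340424 0.12204834745138271 0.28184354402102607 [68. 86.] [ 0.58 -0.13  0.26] 61 22 130 135 [ 0.23  0.6  -0.17  2.08  1.77  0.24  2.01]
```

```bash
python3 - <<'E'
from search import *
plan(np.array([.51,-.17,.23]),lean_tool(39,22,145),16)
E
```

```text
16 rows: [ 0.0064 -0.0074 -0.0019] [-0.357  0.044 -0.879] | mm/row 5.0
```

>>> {"method": "drive_tool", "body": {"steps": "0.0064 -0.0074 -0.002 -0.357 0.044 -0.879;0.0064 -0.0074 -0.002 -0.357 0.044 -0.879;0.0064 -0.0074 -0.002 -0.357 0.044 -0.879;0.0064 -0.0074 -0.002 -0.357 0.044 -0.879;0.0064 -0.0074 -0.002 -0.357 0.044 -0.879;0.0064 -0.0074 -0.002 -0.357 0.044 -0.879;0.0064 -0.0074 -0.002 -0.357 0.044 -0.879;0.0064 -0.0074 -0.002 -0.357 0.044 -0.879"}}

```text
t: 9.52
position: [0.516, -0.1324, 0.2292]
eef_rot: [-0.134, 0.964, -0.005, 0.23]
ft_force: [0.4, -0.2, -2.3]
width: 0.0121
```

>>> {"method": "drive_tool", "body": {"steps": "0.0064 -0.0074 -0.002 -0.357 0.044 -0.879;0.0064 -0.0074 -0.002 -0.357 0.044 -0.879;0.0064 -0.0074 -0.002 -0.357 0.044 -0.879;0.0064 -0.0074 -0.002 -0.357 0.044 -0.879;0.0064 -0.0074 -0.002 -0.357 0.044 -0.879;0.0064 -0.0074 -0.002 -0.357 0.044 -0.879;0.0064 -0.0074 -0.002 -0.357 0.044 -0.879;0.0064 -0.0074 -0.002 -0.357 0.044 -0.879;0 0 0 0 0 0"}}

```text
t: 10.65
position: [0.5096, -0.1717, 0.2289]
eef_rot: [-0.442, 0.876, 0.041, 0.186]
ft_force: [-0.4, 0.2, -1.3]
width: 0.0118
```

```bash
cat > fin.py <<'E'
from search import *
import sys
name=sys.argv[1]; off=eval(sys.argv[2]); ups=eval(sys.argv[3]); yfs=eval(sys.argv[4]); rows=int(sys.argv[5])
s=read_state(); print(s['t'],s['position'].round(4),'F',s['ft_force'].round(1),'q',s['qpos'].round(3),'w',s['width'].round(4))
n,c=TIN[name]; lat=-np.cross([0,0,1],n); ly=np.degrees(np.arctan2(lat[1],lat[0]))
for yf in yfs:
    p0,T=goal(name,off,0,ang(ly+yf)); print('yaw',yf,'from home, tool axes mm',(T.inv().apply(s['position']-p0)*1e3).round(1),'rot err deg',np.degrees((T.inv()*R.from_quat(s['eef_rot'])).as_rotvec()).round(2))
    q=s['qpos']
    for i,up in enumerate(ups):
        p,T=goal(name,off,up,ang(ly+yf)); q,t=track(q,p,T,20); print('  up',up,'marg',marg(t).round(3),q.round(2))
        if i==0: plan(p,T,rows)
E
python3 fin.py round '(-.0032,.0001)' '[.05,.0]' '[120,135,150]' 16
```

```text
Traceback (most recent call last):
  File "fin.py", line 4, in <module>
    s=read_state(); print(s['t'],s['position'].round(4),'F',s['ft_force'].round(1),'q',s['qpos'].round(3),'w',s['width'].round(4))
                                                                                                              ^^^^^^^^^^^^^^^^
AttributeError: 'float' object has no attribute 'round'
```

```bash
sed -i "s/s\['width'\].round(4)/round(s['width'],4)/" fin.py; python3 fin.py round '(-.0032,.0001)' '[.05,.0]' '[120,135,150]' 16
```

```text
10.65 [ 0.5096 -0.1717  0.2289] F [-0.4  0.2 -1.3] q [ 1.102  0.564 -0.953  1.907  0.224  0.662  2.628] w 0.0118
yaw 120 from home, tool axes mm [  54.1   48.5 -132.2] rot err deg [-16.5  -22.75  51.39]
  up 0.05 marg 0.207 [ 0.19  0.5  -0.13  2.11  1.44  0.22  2.04]
16 rows: [-0.0072 -0.0043  0.0109] [ 0.206  0.284 -0.642] | mm/row 6.9
  up 0.0 marg 0.195 [ 0.23  0.6  -0.17  2.08  1.77  0.24  1.73]
yaw 135 from home, tool axes mm [  39.1   61.9 -132.2] rot err deg [-13.61 -25.35  66.49]
  up 0.05 marg 0.168 [ 0.34  0.52 -0.34  2.1   1.48  0.32  2.29]
16 rows: [-0.0068 -0.0055  0.0107] [ 0.17   0.317 -0.831] | mm/row 6.9
  up 0.0 marg 0.312 [ 0.35  0.62 -0.34  2.07  1.72  0.34  2.08]
yaw 150 from home, tool axes mm [  22.5   70.5 -132.2] rot err deg [-10.64 -27.6   80.49]
  up 0.05 marg 0.085 [ 0.44  0.54 -0.49  2.1   1.5   0.4   2.54]
16 rows: [-0.0064 -0.0067  0.0105] [ 0.133  0.345 -1.006] | mm/row 7.0
  up 0.0 marg 0.311 [ 0.43  0.64 -0.47  2.07  1.69  0.42  2.38]
```

>>> {"method": "drive_tool", "body": {"steps": "-0.0068 -0.0055 0.0107 0.17 0.317 -0.831;-0.0068 -0.0055 0.0107 0.17 0.317 -0.831;-0.0068 -0.0055 0.0107 0.17 0.317 -0.831;-0.0068 -0.0055 0.0107 0.17 0.317 -0.831;-0.0068 -0.0055 0.0107 0.17 0.317 -0.831;-0.0068 -0.0055 0.0107 0.17 0.317 -0.831;-0.0068 -0.0055 0.0107 0.17 0.317 -0.831;-0.0068 -0.0055 0.0107 0.17 0.317 -0.831"}}

```text
t: 11.65
position: [0.5504, -0.1484, 0.1997]
eef_rot: [-0.666, 0.728, -0.114, 0.119]
ft_force: [-0.9, -0.6, -1.9]
width: 0.0118
```

>>> {"method": "drive_tool", "body": {"steps": "-0.0068 -0.0055 0.0107 0.17 0.317 -0.831;-0.0068 -0.0055 0.0107 0.17 0.317 -0.831;-0.0068 -0.0055 0.0107 0.17 0.317 -0.831;-0.0068 -0.0055 0.0107 0.17 0.317 -0.831;-0.0068 -0.0055 0.0107 0.17 0.317 -0.831;-0.0068 -0.0055 0.0107 0.17 0.317 -0.831;-0.0068 -0.0055 0.0107 0.17 0.317 -0.831;-0.0068 -0.0055 0.0107 0.17 0.317 -0.831;0 0 0 0 0 0"}}

```text
t: 12.78
position: [0.5829, -0.1214, 0.1633]
eef_rot: [0.822, -0.508, 0.256, -0.04]
ft_force: [-0.6, 0.7, -1.6]
width: 0.0119
```

```bash
python3 held.py; python3 - <<'E'
from h import *
from scipy.optimize import least_squares
fl=np.load('fl.npy')[:,:2]; hull=cv2.convexHull(fl.astype('f4'))[:,0]; h=hull[hull[:,0]>.008]
r=least_squares(lambda p:np.hypot(*(h-p).T)-.043,[0,0],loss='soft_l1',f_scale=.0005); print(len(h),r.x,np.abs(r.fun).max())
E
python3 fin.py round '(-.0032,.0001)' '[.014,.0]' '[135]' 3
```

```text
12.825 [ 0.58318812 -0.12230112  0.16380286] 0.011718576036283535 [-0.40844001  0.00345828 -0.45160717]
{np.float64(0.0): np.int64(245), np.float64(2.0): np.int64(100), np.float64(4.0): np.int64(107), np.float64(6.0): np.int64(124), np.float64(8.0): np.int64(101), np.float64(10.0): np.int64(86), np.float64(12.0): np.int64(79), np.float64(14.0): np.int64(99), np.float64(16.0): np.int64(60), np.float64(18.0): np.int64(61), np.float64(20.0): np.int64(41), np.float64(22.0): np.int64(505), np.float64(24.0): np.int64(6537), np.float64(26.0): np.int64(339), np.float64(28.0): np.int64(2), np.float64(30.0): np.int64(0), np.float64(32.0): np.int64(0), np.float64(34.0): np.int64(0), np.float64(36.0): np.int64(0), np.float64(38.0): np.int64(0), np.float64(40.0): np.int64(0), np.float64(42.0): np.int64(0), np.float64(44.0): np.int64(0), np.float64(46.0): np.int64(0)}
flange plane dz/dx,dz/dy,z0 [0.0046 0.0004 0.0248]
flange rect mm (tool x,y) ((8.72811508178711, -4.078216552734375), (83.83464050292969, 65.07437896728516), 67.46031188964844) range [-0.02811412 -0.04312872  0.01900293] [0.04161102 0.0417199  0.0282117 ]
34 [-0.00129381 -0.00072979] 0.00043432404787588363
12.825 [ 0.5832 -0.1223  0.1638] F [-0.4  0.  -0.5] q [ 0.341  0.513 -0.348  2.106  1.479  0.328  2.294] w 0.0117
yaw 135 from home, tool axes mm [ -2.4  -0.2 -51.6] rot err deg [-0.02 -0.08 -0.23]
  up 0.014 marg 0.315 [ 0.34  0.59 -0.34  2.08  1.66  0.33  2.14]
3 rows: [0.0016 0.0002 0.025 ] [0.001 0.005 0.015] | mm/row 12.5
  up 0.0 marg 0.322 [ 0.35  0.62 -0.34  2.07  1.71  0.34  2.09]
```

```bash
sed -i 's/zfl=.0235/zfl=.0248/' place.py; python3 fin.py round '(-.0013,-.0004)' '[.012]' '[135]' 3
```

```text
12.825 [ 0.5832 -0.1223  0.1638] F [-0.4  0.  -0.5] q [ 0.341  0.513 -0.348  2.106  1.479  0.328  2.294] w 0.0117
yaw 135 from home, tool axes mm [ -0.5  -0.7 -50.3] rot err deg [-0.02 -0.08 -0.23]
  up 0.012 marg 0.315 [ 0.34  0.59 -0.34  2.08  1.67  0.34  2.12]
3 rows: [0.0003 0.0005 0.0255] [0.001 0.005 0.015] | mm/row 12.8
```

>>> {"method": "drive_tool", "body": {"steps": "0.0003 0.0005 0.0255 0 0 0.015;0.0003 0.0005 0.0255 0 0.01 0.015;0.0003 0.0005 0.0255 0 0 0.015;0 0 0 0 0 0;0 0 0 0 0 0"}}

```text
t: 13.45
position: [0.6009, -0.1318, 0.1318]
eef_rot: [0.819, -0.51, 0.258, -0.04]
ft_force: [-0.5, -0.2, -1.5]
width: 0.0116
```

```bash
python3 fin.py round '(-.0013,-.0004)' '[.004]' '[135]' 2; python3 - <<'E'
from h import *
f=grab_frame('top'); g=save('side'); w=save('wrist')
a=cv2.resize(w['color'][100:330,170:480,::-1],(540,400),interpolation=cv2.INTER_CUBIC)
b=cv2.resize(g['color'][165:265,335:435,::-1],(400,400),interpolation=cv2.INTER_CUBIC)
cv2.imwrite('pics/w4.png',cv2.resize(np.hstack([a,b]),(800,340)))
E
```

```text
13.45 [ 0.6009 -0.1318  0.1318] F [-0.5 -0.2 -1.5] q [ 0.338  0.591 -0.331  2.086  1.674  0.331  2.115] w 0.0116
yaw 135 from home, tool axes mm [  1.7  -0.2 -12.6] rot err deg [0.03 0.12 0.04]
  up 0.004 marg 0.321 [ 0.34  0.61 -0.34  2.08  1.71  0.34  2.08]
2 rows: [-0.0017  0.0002  0.0086] [-0.003 -0.012 -0.004] | mm/row 4.4
```

View pics/w4.png

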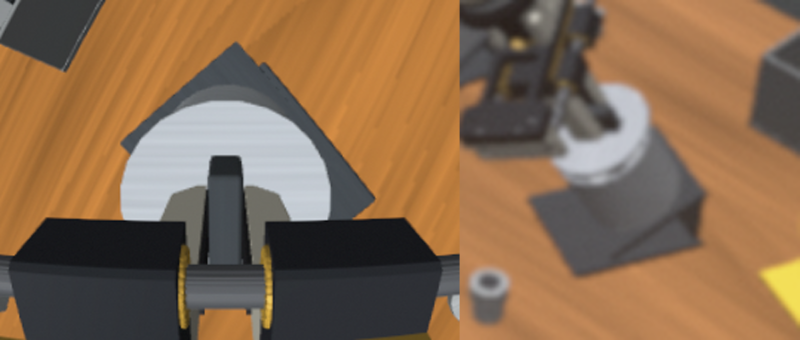

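The lid sits concentric over the round tin in both views: wrist view lid at (225,170), side view at (605,130). I'll start the insertion.

>>> {"method": "drive_tool", "body": {"steps": "-0.002 0.0003 0.006 0 0 0;-0.001 0 0.008 0 0 0;0 0 0.006 0 0 0;0 0 0 0 0 0"}}

```text
t: 14.1
position: [0.6048, -0.1323, 0.1217]
eef_rot: [0.82, -0.51, 0.257, -0.04]
ft_force: [0.0, 0.9, -2.1]
width: 0.0118
```

```bash
python3 fin.py round '(-.0013,-.0004)' '[.0]' '[135]' 1
```

```text
14.1 [ 0.6048 -0.1323  0.1217] F [ 0.   0.9 -2.1] q [ 0.342  0.615 -0.339  2.082  1.725  0.341  2.068] w 0.0118
yaw 135 from home, tool axes mm [-0.4  0.2 -1.9] rot err deg [-0.02  0.09 -0.05]
  up 0.0 marg 0.33 [ 0.34  0.62 -0.34  2.08  1.73  0.34  2.07]
1 rows: [ 0.0007 -0.0005  0.0038] [ 0.004 -0.017  0.009] | mm/row 1.9
```

No resistance with 1.9 mm to go, so the plug is inside. I'll press on until there is contact.

>>> {"method": "drive_tool", "body": {"steps": "0 0 0.004 0 0 0;0 0 0.004 0 0 0;0 0 0 0 0 0"}}

```text
t: 14.48
position: [0.6056, -0.1325, 0.1203]
eef_rot: [0.82, -0.509, 0.258, -0.04]
ft_force: [-12.1, 2.2, 14.8]
width: 0.0116
```

>>> {"method": "drive_tool", "body": {"steps": "0 0 0.003 0 0 0;0 0 0.003 0 0 0;0 0 0 0 0 0"}}

```text
t: 14.85
position: [0.6059, -0.1327, 0.1197]
eef_rot: [0.82, -0.509, 0.26, -0.04]
ft_force: [-23.1, 5.6, 29.5]
width: 0.0113
```

```bash
python3 fin.py round '(-.0013,-.0004)' '[.0]' '[135]' 1
```

```text
14.85 [ 0.6059 -0.1327  0.1197] F [-23.1   5.6  29.5] q [ 0.346  0.621 -0.347  2.083  1.75   0.351  2.046] w 0.0113
yaw 135 from home, tool axes mm [-0.3  0.2  0.4] rot err deg [ 0.09  0.3  -0.12]
  up 0.0 marg 0.331 [ 0.34  0.62 -0.34  2.08  1.73  0.34  2.07]
1 rows: [ 0.0007 -0.0003 -0.0009] [-0.018 -0.06   0.023] | mm/row 0.6
```

Contact is firm at 38 N along the axis, with position and tilt within 0.4 mm and 0.3° of home. I'll ease off, release and back away.

>>> {"method": "drive_tool", "body": {"steps": "0 0 -0.005 0 0 0;0 0 0 0 0 0;0 0 0 0 0 0"}}

```text
t: 15.22
position: [0.6059, -0.1328, 0.1198]
eef_rot: [0.82, -0.509, 0.259, -0.04]
ft_force: [-12.0, 2.4, 13.4]
width: 0.0113
```

>>> {"method": "drive_tool", "body": {"steps": "0 0 0 0 0 0;0 0 0 0 0 0;0 0 0 0 0 0;0 0 0 0 0 0", "grip": 0}}

```text
t: 15.72
position: [0.6084, -0.1325, 0.1192]
eef_rot: [0.82, -0.509, 0.259, -0.041]
ft_force: [1.3, 1.7, 3.6]
width: 0.0447
```

>>> {"method": "drive_tool", "body": {"steps": "0 0 -0.05 0 0 0;0 0 -0.1 0 0 0;0 0 -0.1 0 0 0;0 0 0 0 0 0;0 0 0 0 0 0"}}

```text
t: 16.35
position: [0.5486, -0.1097, 0.2253]
eef_rot: [0.82, -0.51, 0.258, -0.039]
ft_force: [-0.9, -0.8, -1.1]
width: 0.0471
```

```bash
cat > lidcheck.py <<'E'
from place import *
import sys
name=sys.argv[1]; f=save('wrist'); P=fpts(f).reshape(-1,3); n,c=TIN[name]; n=n/np.linalg.norm(n)
Y=np.cross(n,[-n[0],-n[1],0]); Y/=np.linalg.norm(Y); B=np.stack([np.cross(Y,n),Y,n],1)
L=(P-c)@B; L=L[np.isfinite(L[:,0])]; q=L[(np.hypot(L[:,0],L[:,1])<.062)&(abs(L[:,2]-.004)<.006)]
A=np.c_[q[:,:2],np.ones(len(q))]; k=np.linalg.lstsq(A,q[:,2],rcond=None)[0]; print('flange top plane (slope,slope,height; want 0,0,.004)',k.round(4),len(q))
print('outline centre/size mm',cv2.minAreaRect(q[:,:2].astype('f4')*1000))
b=L[(np.hypot(L[:,0],L[:,1])<.05)&(abs(L[:,2]-.03)<.004)]; print('bar',len(b), cv2.minAreaRect(b[:,:2].astype('f4')*1000) if len(b) else '')
s=read_state(); print(s['t'],s['position'],s['qpos'].round(2),s['width'],s['ft_force'].round(1))
cv2.imwrite('pics/lc_%s.png'%name,f['color'][...,::-1])
E
python3 lidcheck.py round
```

```text
flange top plane (slope,slope,height; want 0,0,.004) [-0.0026 -0.0016  0.0044] 5201
outline centre/size mm ((-1.2925338745117188, -0.46759033203125), (85.439453125, 84.90145874023438), 47.671226501464844)
bar 606 ((-1.3881454467773438, -0.5062732696533203), (11.426103591918945, 43.06464385986328), 50.198673248291016)
16.4 [ 0.54865808 -0.10960621  0.22473183] [ 0.37  0.37 -0.4   2.13  1.11  0.37  2.64] 0.04670133425449595 [ 1.1 -0.4  0. ]
```

The round lid is home: height 4.4 mm against 4.0, slopes below 0.003, centre within 1.4 mm. Now the square lid: I'll search grasp yaw, waypoint and final yaw together.

```bash
cat > s3.py <<'E'
from search import *
import time
t0=time.time(); lid=np.array([.4293,-.271]); q0=read_state()['qpos']; n,c=TIN['square']; n=n/np.linalg.norm(n)
lat=-np.cross([0,0,1],n); ly=np.degrees(np.arctan2(lat[1],lat[0])); rng=np.random.default_rng(3); B=[]
def seg(q,x,T,k): q,t=track(q,np.array(x),T,k); return q,marg(t),t
G=[]
for gy in(75.5,-104.5):
    Tg=tool([0,0,-1],ang(gy)); rot=np.degrees((fk(q0,P)[1].inv()*Tg).magnitude())
    q,m0,_=seg(q0,[*lid,.13],Tg,25); q,m1,_=seg(q,[*lid,.039],Tg,6); q,m2,_=seg(q,[*lid,.20],Tg,8); print('grasp',gy,rot,m0,m1,m2,q.round(2))
    if min(m0,m1,m2)>.1: G.append((gy,Tg,q))
def fin(q,yf):
    p,T=goal('square',(0,0),.05,ang(ly+yf)); q,m,_=seg(q,p,T,14)
    if m<.08: return m,q,T
    p,T=goal('square',(0,0),0,ang(ly+yf)); q,m2,_=seg(q,p,T,6); return min(m,m2),q,T
for gy,Tg,q in G:
    for yf in(0,90,180,270):
        m,qq,T=fin(q,yf); print('direct',gy,yf,np.degrees((Tg.inv()*T).magnitude()).round(),m.round(3),qq.round(2))
while time.time()-t0<420 and G:
    gy,Tg,q=G[rng.integers(len(G))]; az,le,yw=rng.uniform(-180,180),rng.uniform(0,30),rng.uniform(-180,180); T1=lean_tool(az,le,yw); yf=rng.choice([0,90,180,270])
    r1=(Tg.inv()*T1).magnitude(); r2=(T1.inv()*goal('square',(0,0),.05,ang(ly+yf))[1]).magnitude()
    if max(r1,r2)>1.7: continue
    w=[rng.uniform(.45,.6),rng.uniform(-.15,.12),rng.uniform(.2,.27)]; q1,m,_=seg(q,w,T1,14)
    if m<.12: continue
    m2,q2,_=fin(q1,yf)
    if min(m,m2)>.12: B.append((min(m,m2),np.degrees([r1,r2]).round(),np.round(w,2),round(az),round(le),round(yw),gy,yf,q2.round(2)))
B.sort(key=lambda b:-b[0]+b[1].sum()/1000)
for b in B[:6]: print(*b)
E
timeout 560 python3 s3.py
```

```text
grasp 75.5 132.50067076698286 0.274847005007286 0.4052676743525496 0.4150358677144075 [ 0.66  0.45 -0.21  1.88  0.12  0.82  1.71]
grasp -104.5 57.28617477539258 -1.375003064442315 -1.351815736717497 -1.4759903853015217 [ 1.17  0.64 -1.04  1.86  0.65  1.02  4.32]
direct 75.5 0 31.0 0.045 [-0.55  0.66  0.34  1.98  0.38  0.05  0.73]
direct 75.5 90 100.0 0.206 [-0.35  0.64  0.03  1.97  1.32  0.22  1.41]
direct 75.5 180 174.0 0.083 [-0.69  0.71  0.58  1.99 -1.27  0.14 -0.81]
direct 75.5 270 88.0 0.045 [-0.59  0.67  0.41  1.98 -0.45  0.05 -0.02]
0.36701603476240124 [48. 64.] [ 0.48 -0.02  0.27] -117 24 114 75.5 90 [-0.16  0.65 -0.24  1.97  1.45  0.38  1.33]
0.3680790435938049 [60. 55.] [0.51 0.06 0.26] -110 26 127 75.5 90 [-0.16  0.65 -0.25  1.97  1.45  0.38  1.33]
0.35925572053467475 [48. 62.] [0.47 0.08 0.21] -97 28 112 75.5 90 [-0.17  0.65 -0.23  1.97  1.45  0.37  1.33]
0.3680414371447509 [70. 50.] [0.49 0.08 0.25] -117 25 140 75.5 90 [-0.16  0.65 -0.25  1.97  1.45  0.38  1.33]
0.35228366803359457 [33. 72.] [ 0.48 -0.01  0.25] -79 23 100 75.5 90 [-0.18  0.65 -0.22  1.97  1.44  0.36  1.33]
0.36375244057427775 [33. 84.] [0.47 0.1  0.23] -132 27 92 75.5 90 [-0.17  0.65 -0.24  1.97  1.45  0.37  1.33]
```

```bash
cat > sim.py <<'E'
from search import *
def sim(p,T,n,every=4):
    """constant-row plan + simulated path"""
    s=read_state(); R0=R.from_quat(s['eef_rot']); w=(R0.inv()*T).as_rotvec()/n
    M=sum(R.from_rotvec(w*k).as_matrix() for k in range(n)); d=np.linalg.solve(M,R0.inv().apply(np.array(p)-s['position']))
    print('t',s['t'],'w',round(s['width'],4),n,'rows',np.round(d/.5,4),np.round(np.degrees(w)/5,3)); x=s['position'].copy(); r=R0; q=s['qpos']; ms=[]
    for k in range(n):
        x=x+r.apply(d); r=r*R.from_rotvec(w); q,t=track(q,x,r,2); ms.append(marg(t))
        if k%every==every-1: print('  ',k+1,x.round(3),'z',r.apply([0,0,1]).round(2))
    print('min margin',min(ms).round(3),q.round(2))
E
python3 -c "
from sim import *
sim([.4293,-.271,.13],tool([0,0,-1],ang(75.5)),27,3)"
```

```text
t 16.4 w 0.0467 27 rows [0.0181 0.0024 0.0093] [-0.268  0.076  0.941]
   3 [ 0.559 -0.138  0.221] z [ 0.41 -0.24 -0.88]
   6 [ 0.563 -0.168  0.216] z [ 0.34 -0.27 -0.9 ]
   9 [ 0.559 -0.198  0.208] z [ 0.27 -0.28 -0.92]
   12 [ 0.548 -0.224  0.198] z [ 0.2  -0.27 -0.94]
   15 [ 0.53  -0.247  0.186] z [ 0.14 -0.24 -0.96]
   18 [ 0.508 -0.264  0.173] z [ 0.08 -0.2  -0.98]
   21 [ 0.483 -0.274  0.159] z [ 0.04 -0.14 -0.99]
   24 [ 0.456 -0.276  0.144] z [ 0.01 -0.07 -1.  ]
   27 [ 0.429 -0.271  0.13 ] z [-0. -0. -1.]
min margin 0.218 [ 0.63  0.55 -0.16  1.95  0.14  0.65  1.7 ]
```

>>> {"method": "drive_tool", "body": {"steps": "0.0181 0.0024 0.0093 -0.268 0.076 0.941;0.0181 0.0024 0.0093 -0.268 0.076 0.941;0.0181 0.0024 0.0093 -0.268 0.076 0.941;0.0181 0.0024 0.0093 -0.268 0.076 0.941;0.0181 0.0024 0.0093 -0.268 0.076 0.941;0.0181 0.0024 0.0093 -0.268 0.076 0.941;0.0181 0.0024 0.0093 -0.268 0.076 0.941;0.0181 0.0024 0.0093 -0.268 0.076 0.941;0.0181 0.0024 0.0093 -0.268 0.076 0.941;0.0181 0.0024 0.0093 -0.268 0.076 0.941;0.0181 0.0024 0.0093 -0.268 0.076 0.941;0.0181 0.0024 0.0093 -0.268 0.076 0.941"}}

```text
t: 17.9
position: [0.548, -0.2238, 0.1988]
eef_rot: [-0.467, 0.868, -0.168, 0.027]
ft_force: [0.3, -1.1, 1.4]
width: 0.0465
```

>>> {"method": "drive_tool", "body": {"steps": "0.0181 0.0024 0.0093 -0.268 0.076 0.941;0.0181 0.0024 0.0093 -0.268 0.076 0.941;0.0181 0.0024 0.0093 -0.268 0.076 0.941;0.0181 0.0024 0.0093 -0.268 0.076 0.941;0.0181 0.0024 0.0093 -0.268 0.076 0.941;0.0181 0.0024 0.0093 -0.268 0.076 0.941;0.0181 0.0024 0.0093 -0.268 0.076 0.941;0.0181 0.0024 0.0093 -0.268 0.076 0.941;0.0181 0.0024 0.0093 -0.268 0.076 0.941;0.0181 0.0024 0.0093 -0.268 0.076 0.941;0.0181 0.0024 0.0093 -0.268 0.076 0.941;0.0181 0.0024 0.0093 -0.268 0.076 0.941"}}

```text
t: 19.4
position: [0.4565, -0.275, 0.145]
eef_rot: [0.005, 0.999, -0.035, 0.007]
ft_force: [0.2, 0.2, 0.4]
width: 0.0465
```

>>> {"method": "drive_tool", "body": {"steps": "0.0181 0.0024 0.0093 -0.268 0.076 0.941;0.0181 0.0024 0.0093 -0.268 0.076 0.941;0.0181 0.0024 0.0093 -0.268 0.076 0.941;0 0 0 0 0 0;0 0 0 0 0 0"}}

```text
t: 20.02
position: [0.431, -0.2697, 0.131]
eef_rot: [0.125, 0.992, 0.0, 0.002]
ft_force: [1.0, 0.3, 0.3]
width: 0.0466
```

```bash
python3 -c "
from sim import *
f=save('wrist'); Q=fpts(f).reshape(-1,3); q=Q[np.isfinite(Q[:,0])]; q=q[np.hypot(q[:,0]-.4293,q[:,1]+.271)<.066]
mm=lambda q:cv2.minAreaRect(q[:,:2].astype('f4')*1000)
print('fl',mm(q[(q[:,2]>.008)&(q[:,2]<.02)]),'bar',mm(q[(q[:,2]>.034)&(q[:,2]<.046)])); print(read_state()['position'],read_state()['qpos'])
sim([.4293,-.271,.039],tool([0,0,-1],ang(75.5)),3)"
```

```text
fl ((428.9353332519531, -271.6761169433594), (84.41378784179688, 83.7148666381836), 75.67572021484375) bar ((428.0054016113281, -271.255126953125), (11.829941749572754, 43.52070999145508), 75.2494125366211)
[ 0.43118523 -0.26962554  0.13108648] [ 0.62860412  0.54896817 -0.16406115  1.95417811  0.13849968  0.64548512
  1.69814814]
t 20.075 w 0.0464 3 rows [ 0.0012 -0.0013  0.0614] [0.005 0.015 0.01 ]
min margin 0.41 [ 0.6   0.71 -0.12  2.01  0.18  0.43  1.66]
```

>>> {"method": "drive_tool", "body": {"steps": "0.0015 -0.0015 0.0614 0 0.01 0.01;0.0015 -0.0015 0.0614 0 0.01 0.01;0.0015 -0.0015 0.0614 0 0.01 0.01;0 0 0 0 0 0"}}

```text
t: 20.58
position: [0.4288, -0.2711, 0.038]
eef_rot: [0.126, 0.992, 0.001, 0.0]
ft_force: [-1.6, -1.1, 0.0]
width: 0.0467
```

>>> {"method": "drive_tool", "body": {"steps": "0 0 0 0 0 0;0 0 0 0 0 0;0 0 0 0 0 0;0 0 0 0 0 0;0 0 0 0 0 0;0 0 0 0 0 0", "grip": 1}}

```text
t: 21.32
position: [0.4281, -0.2714, 0.039]
eef_rot: [0.127, 0.992, 0.001, 0.0]
ft_force: [-0.9, 1.1, 3.1]
width: 0.0121
```

>>> {"method": "drive_tool", "body": {"steps": "0 0 -0.06 0 0 0;0 0 -0.1 0 0 0;0 0 -0.1 0 0 0;0 0 -0.06 0 0 0;0 0 0 0 0 0"}}

```text
t: 21.95
position: [0.4289, -0.2721, 0.2004]
eef_rot: [0.127, 0.992, -0.0, 0.002]
ft_force: [-0.6, 1.3, -1.8]
width: 0.0118
```

```bash
python3 -c "
from sim import *
sim([.48,-.02,.27],lean_tool(-117,24,114),12,2)"
```

```text
t 21.95 w 0.0118 12 rows [-0.0101  0.04   -0.0188] [ 0.341  0.227 -0.675]
   2 [ 0.448 -0.235  0.219] z [-0.05 -0.05 -1.  ]
   4 [ 0.463 -0.195  0.234] z [-0.09 -0.11 -0.99]
   6 [ 0.474 -0.153  0.247] z [-0.13 -0.17 -0.98]
   8 [ 0.481 -0.109  0.257] z [-0.15 -0.23 -0.96]
   10 [ 0.483 -0.065  0.264] z [-0.17 -0.3  -0.94]
   12 [ 0.48 -0.02  0.27] z [-0.18 -0.36 -0.91]
min margin 0.546 [ 0.01  0.46 -0.31  1.73  0.45  1.31  1.55]
```

>>> {"method": "drive_tool", "body": {"steps": "-0.0101 0.04 -0.0188 0.341 0.227 -0.675;-0.0101 0.04 -0.0188 0.341 0.227 -0.675;-0.0101 0.04 -0.0188 0.341 0.227 -0.675;-0.0101 0.04 -0.0188 0.341 0.227 -0.675;-0.0101 0.04 -0.0188 0.341 0.227 -0.675;-0.0101 0.04 -0.0188 0.341 0.227 -0.675;-0.0101 0.04 -0.0188 0.341 0.227 -0.675;-0.0101 0.04 -0.0188 0.341 0.227 -0.675;-0.0101 0.04 -0.0188 0.341 0.227 -0.675;-0.0101 0.04 -0.0188 0.341 0.227 -0.675;-0.0101 0.04 -0.0188 0.341 0.227 -0.675;-0.0101 0.04 -0.0188 0.341 0.227 -0.675"}}

```text
t: 23.45
position: [0.4788, -0.019, 0.2667]
eef_rot: [-0.226, 0.951, -0.157, -0.138]
ft_force: [0.1, -0.5, -2.2]
width: 0.0118
```

```bash
python3 fin.py square '(0,0)' '[.05,.0]' '[90]' 14; python3 -c "
from sim import *
n,c=TIN['square']; lat=-np.cross([0,0,1],n); ly=np.degrees(np.arctan2(lat[1],lat[0]))
sim(*goal('square',(0,0),.05,ang(ly+90)),14,2)"
```

```text
23.45 [ 0.4788 -0.019   0.2667] F [ 0.1 -0.5 -2.2] q [ 0.007  0.464 -0.313  1.73   0.448  1.311  1.55 ] w 0.0118
yaw 90 from home, tool axes mm [ 164.1   49.2 -198.2] rot err deg [-23.94  38.39  46.31]
  up 0.05 marg 0.404 [-0.15  0.56 -0.29  2.    1.28  0.41  1.48]
14 rows: [-0.0319  0.0008  0.0103] [ 0.342 -0.548 -0.662] | mm/row 16.7
  up 0.0 marg 0.354 [-0.18  0.65 -0.22  1.97  1.44  0.36  1.33]
t 23.45 w 0.0118 14 rows [-0.0319  0.0008  0.0103] [ 0.342 -0.548 -0.662]
   2 [ 0.504 -0.009  0.247] z [-0.08 -0.37 -0.93]
   4 [0.528 0.006 0.229] z [ 0.03 -0.35 -0.93]
   6 [0.551 0.024 0.212] z [ 0.14 -0.33 -0.93]
   8 [0.572 0.045 0.198] z [ 0.24 -0.28 -0.93]
   10 [0.591 0.07  0.185] z [ 0.34 -0.22 -0.91]
   12 [0.606 0.097 0.173] z [ 0.42 -0.15 -0.89]
   14 [0.618 0.127 0.163] z [ 0.5  -0.07 -0.87]
min margin 0.401 [-0.15  0.56 -0.28  2.    1.28  0.41  1.48]
```

>>> {"method": "drive_tool", "body": {"steps": "-0.0319 0.0008 0.0103 0.342 -0.548 -0.662;-0.0319 0.0008 0.0103 0.342 -0.548 -0.662;-0.0319 0.0008 0.0103 0.342 -0.548 -0.662;-0.0319 0.0008 0.0103 0.342 -0.548 -0.662;-0.0319 0.0008 0.0103 0.342 -0.548 -0.662;-0.0319 0.0008 0.0103 0.342 -0.548 -0.662;-0.0319 0.0008 0.0103 0.342 -0.548 -0.662"}}

```text
t: 24.32
position: [0.562, 0.0333, 0.2046]
eef_rot: [-0.447, 0.875, -0.184, 0.017]
ft_force: [0.3, 0.7, -1.1]
width: 0.0116
```

>>> {"method": "drive_tool", "body": {"steps": "-0.0319 0.0008 0.0103 0.342 -0.548 -0.662;-0.0319 0.0008 0.0103 0.342 -0.548 -0.662;-0.0319 0.0008 0.0103 0.342 -0.548 -0.662;-0.0319 0.0008 0.0103 0.342 -0.548 -0.662;-0.0319 0.0008 0.0103 0.342 -0.548 -0.662;-0.0319 0.0008 0.0103 0.342 -0.548 -0.662;-0.0319 0.0008 0.0103 0.342 -0.548 -0.662;0 0 0 0 0 0;0 0 0 0 0 0"}}

```text
t: 25.45
position: [0.6188, 0.1254, 0.1649]
eef_rot: [-0.631, 0.731, -0.197, 0.17]
ft_force: [0.3, -0.6, -0.7]
width: 0.0116
```

```bash
python3 held.py; python3 - <<'E'
from h import *
fl=np.load('fl.npy'); print('x>10mm part rect', cv2.minAreaRect(fl[:,:2][fl[:,0]>.0].astype('f4')*1000), np.percentile(fl[:,0],[0.5,99.5]),np.percentile(fl[:,1],[.5,99.5]))
e=fl[abs(fl[:,0]-.03)<.003]; e2=fl[abs(fl[:,0]-.005)<.003]; print('y edges at x=30',e[:,1].min(),e[:,1].max(),'at 5',e2[:,1].min(),e2[:,1].max())
E
python3 fin.py square '(0,0)' '[.014,.0]' '[90]' 3
```

```text
25.5 [0.61920729 0.12538196 0.16539876] 0.011875570912012526 [ 0.2199246   0.2675726  -2.49292619]
{np.float64(0.0): np.int64(339), np.float64(2.0): np.int64(104), np.float64(4.0): np.int64(129), np.float64(6.0): np.int64(120), np.float64(8.0): np.int64(96), np.float64(10.0): np.int64(83), np.float64(12.0): np.int64(81), np.float64(14.0): np.int64(96), np.float64(16.0): np.int64(72), np.float64(18.0): np.int64(53), np.float64(20.0): np.int64(40), np.float64(22.0): np.int64(260), np.float64(24.0): np.int64(8265), np.float64(26.0): np.int64(902), np.float64(28.0): np.int64(0), np.float64(30.0): np.int64(0), np.float64(32.0): np.int64(0), np.float64(34.0): np.int64(0), np.float64(36.0): np.int64(0), np.float64(38.0): np.int64(0), np.float64(40.0): np.int64(0), np.float64(42.0): np.int64(0), np.float64(44.0): np.int64(0), np.float64(46.0): np.int64(0)}
flange plane dz/dx,dz/dy,z0 [-0.0006 -0.0005  0.0252]
flange rect mm (tool x,y) ((7.194446563720703, -0.0328216552734375), (84.63825225830078, 70.45964050292969), 89.82362365722656) range [-0.02805852 -0.042388    0.01905461] [0.04251383 0.04230091 0.02739214]
x>10mm part rect ((21.2393798828125, -0.053256988525390625), (84.67385864257812, 42.49473571777344), 89.94730377197266) [-0.00687459  0.04214755] [-0.04149867  0.041209  ]
y edges at x=30 -0.04204605362136746 0.04128783211609872 at 5 -0.042328281399278155 0.04230091123500402
25.5 [0.6192 0.1254 0.1654] F [ 0.2  0.3 -2.5] q [-0.153  0.552 -0.282  1.994  1.274  0.412  1.485] w 0.0119
yaw 90 from home, tool axes mm [  1.2  -2.5 -51.2] rot err deg [0.15 0.11 0.17]
  up 0.014 marg 0.361 [-0.18  0.62 -0.23  1.98  1.4   0.37  1.37]
3 rows: [-0.0008  0.0017  0.0248] [-0.01  -0.007 -0.012] | mm/row 12.4
  up 0.0 marg 0.349 [-0.18  0.65 -0.21  1.97  1.44  0.36  1.33]
```

The square lid is held centred (0.3 mm) and aligned to 0.2°. Moving in.

>>> {"method": "drive_tool", "body": {"steps": "-0.0008 0.0017 0.0256 -0.01 -0.01 -0.012;-0.0008 0.0017 0.0256 -0.01 -0.01 -0.012;-0.0008 0.0017 0.0256 -0.01 0 -0.012;0 0 0 0 0 0;0 0 0 0 0 0;0 0 0 0 0 0"}}

```text
t: 26.25
position: [0.6368, 0.1249, 0.1324]
eef_rot: [-0.633, 0.729, -0.197, 0.171]
ft_force: [0.2, -0.6, -1.4]
width: 0.0118
```

```bash
python3 fin.py square '(.0002,0)' '[.004]' '[90]' 2
```

```text
26.25 [0.6368 0.1249 0.1324] F [ 0.2 -0.6 -1.4] q [-0.18   0.62  -0.227  1.978  1.401  0.368  1.368] w 0.0118
yaw 90 from home, tool axes mm [ -0.6  -1.1 -13.9] rot err deg [ 0.14 -0.09 -0.04]
  up 0.004 marg 0.351 [-0.18  0.64 -0.22  1.97  1.43  0.36  1.34]
2 rows: [0.0006 0.0011 0.0099] [-0.014  0.009  0.004] | mm/row 5.0
```

>>> {"method": "drive_tool", "body": {"steps": "0.0006 0.001 0.004 0 0 0;0.0004 0.001 0.008 0 0 0;0 0 0.008 0 0 0;0 0 0 0 0 0;0 0 0 0 0 0"}}

```text
t: 26.88
position: [0.6407, 0.1238, 0.1225]
eef_rot: [-0.633, 0.729, -0.196, 0.171]
ft_force: [0.4, -0.1, -0.8]
width: 0.0118
```

```bash
python3 fin.py square '(.0002,0)' '[0]' '[90]' 2
```

```text
26.875 [0.6407 0.1238 0.1225] F [ 0.4 -0.1 -0.8] q [-0.186  0.64  -0.213  1.975  1.443  0.357  1.329] w 0.0118
yaw 90 from home, tool axes mm [-0.1  0.3 -3.3] rot err deg [ 0.09 -0.07 -0.06]
  up 0 marg 0.347 [-0.19  0.65 -0.21  1.97  1.44  0.36  1.33]
2 rows: [ 0.0001 -0.0003  0.0033] [-0.009  0.007  0.006] | mm/row 1.6
```

>>> {"method": "drive_tool", "body": {"steps": "0 0 0.0035 0 0 0;0 0 0.0035 0 0 0;0 0 0.002 0 0 0;0 0 0 0 0 0"}}

```text
t: 27.38
position: [0.6424, 0.1236, 0.12]
eef_rot: [-0.633, 0.729, -0.197, 0.171]
ft_force: [-6.1, -1.5, 9.0]
width: 0.0116
```

```bash
python3 fin.py square '(.0002,0)' '[0]' '[90]' 2
```

```text
27.375 [0.6424 0.1236 0.12  ] F [-6.1 -1.5  9. ] q [-0.188  0.645 -0.209  1.973  1.458  0.355  1.314] w 0.0116
yaw 90 from home, tool axes mm [-0.1  0.1 -0.2] rot err deg [ 0.16 -0.07 -0.06]
  up 0 marg 0.345 [-0.19  0.65 -0.21  1.97  1.44  0.36  1.33]
2 rows: [ 0.0001 -0.0001  0.0002] [-0.016  0.007  0.006] | mm/row 0.2
```

Contact at the expected depth. I'll press a little more, then ease off, release and retreat.

>>> {"method": "drive_tool", "body": {"steps": "0 0 0.003 0 0 0;0 0 0.002 0 0 0;0 0 0 0 0 0"}}

```text
t: 27.75
position: [0.6425, 0.1236, 0.1199]
eef_rot: [-0.633, 0.729, -0.198, 0.172]
ft_force: [-19.1, -2.3, 24.0]
width: 0.0114
```

>>> {"method": "drive_tool", "body": {"steps": "0 0 -0.005 0 0 0;0 0 0 0 0 0;0 0 0 0 0 0"}}

```text
t: 28.12
position: [0.6426, 0.1237, 0.12]
eef_rot: [-0.633, 0.729, -0.197, 0.171]
ft_force: [-9.0, 0.0, 12.0]
width: 0.0121
```

>>> {"method": "drive_tool", "body": {"steps": "0 0 0 0 0 0;0 0 0 0 0 0;0 0 0 0 0 0;0 0 0 0 0 0", "grip": 0}}

```text
t: 28.62
position: [0.6431, 0.1234, 0.1184]
eef_rot: [-0.633, 0.729, -0.196, 0.171]
ft_force: [-0.5, 0.2, -0.0]
width: 0.0452
```

>>> {"method": "drive_tool", "body": {"steps": "0 0 -0.05 0 0 0;0 0 -0.1 0 0 0;0 0 -0.1 0 0 0;0 0 0 0 0 0;0 0 0 0 0 0"}}

```text
t: 29.25
position: [0.5809, 0.1315, 0.2264]
eef_rot: [-0.633, 0.729, -0.197, 0.17]
ft_force: [-0.1, -0.7, 0.3]
width: 0.0461
```

```bash
python3 lidcheck.py square; python3 - <<'E'
from h import *
g=grab_frame('top'); c=g['color'][100:300,130:530,::-1]; cv2.imwrite('pics/end.png',cv2.resize(c,(800,400),interpolation=cv2.INTER_CUBIC))
E
```

```text
flange top plane (slope,slope,height; want 0,0,.004) [-0.002   0.0038  0.0041] 6369
outline centre/size mm ((-1.7223472595214844, 0.09991836547851562), (84.02814483642578, 83.31698608398438), 0.4149683713912964)
bar 640 ((-2.0926153659820557, -0.3974018096923828), (42.46063995361328, 11.831012725830078), 89.93177032470703)
29.3 [0.5807807  0.13137289 0.22562187] [-0.11  0.42 -0.38  2.02  1.05  0.49  1.68] 0.046241830159400865 [-0.  -0.6 -1. ]
```

View pics/end.png

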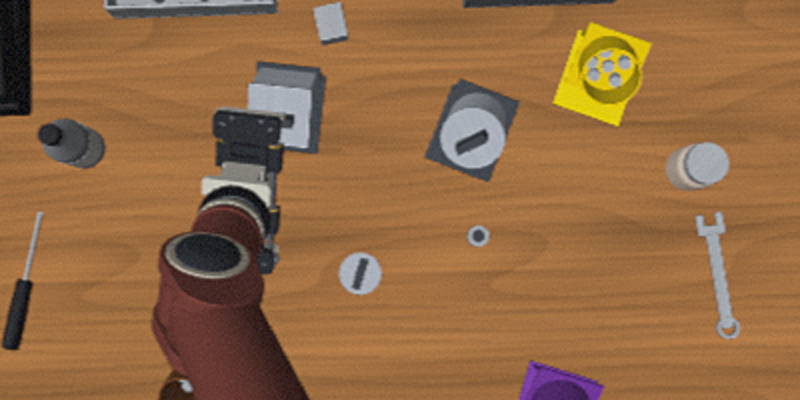

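The top view shows the square lid on its tin at (280,110) and the round lid on its tin at (473,138). The small lid at (360,273) and the visible bystanders are in place, and the gripper is clear. Handing in.

```bash
python3 -c "
from rig import *
print(sign_off())"
```

```text
the job is handed in; nothing more can be done
None
```

Both tins are closed with their matching lids, released, and the job is handed in at about 29.4 s of the 48 s allowed; no verdict was reported.

| Last wrist-depth check | Round lid | Square lid |
|---|---|---|
| Flange top above rim (want 4.0 mm) | 4.4 mm | 4.1 mm |
| Slope against rim plane (limit 0.07 rad) | under 0.003 rad | about 0.004 rad |
| Sideways offset (limit 5 mm in all) | about 1.4 mm | about 2 mm |

- **Gripper:** at the end it was open, retreated, and reading no contact force (about 1 N, its usual noise).
- **Bystanders:** the small lid and the other items visible in the final top view looked unmoved, but I did not measure them. The deep socket was hidden under the arm, so it was not checked.
- **Joint limit:** the first approach to the round tin brought joint 6 to 0.014 rad, against a limit of 0.01. I backed off and re-routed through another wrist configuration.
- **Disagreement:** the first reading of the round lid's offset in the gripper (-3.2 mm) was taken before the arm had settled. The second reading (-1.3 mm) agreed with the grasp geometry, so I used that.

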